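# Turn the slide cassettes over onto the warming plate

## Robot

A 6-joint arm with a two-finger parallel gripper is mounted at the origin on the work surface. World frame = base frame: x ahead of the robot, y to its left, z up, the work surface at z = 0. Lengths are in mm, angles in rad, forces in N, time in s.
With the tool pointing down it reaches from about 300 to 775 mm from the base axis. Payload 14.6 kg.
Tool frame: the origin (TCP) lies between the finger pads; the fingertips stand 8 mm ahead of it and the grasp point (between the pads) lies 11 mm behind it; x points along the fingers, y is the direction in which the jaws open and shut, and the axes are right-handed (so a half turn about x gives the same grasp; the last joint's range is limited). The gripper opens to 94 mm and grips with 3 to 60 N. Pads are 16 mm wide; open, the fingers measure 119 mm over their backs; the gripper's body (75 mm by 177 mm) begins 78 mm behind the grasp point.
Start: joints at [1.21, 0.3, 1.521, -0, 1.321, -0.067], TCP at [159.273, 526.423, 213.446] pointing down, gripper open.
Joint ranges: [-3.03, 3.03], [-0.79, 2.21], [0.23, 2.52], [-1.04, 4.18], [0, 3.07], [-2.55, 2.55]. Speed limits (rad/s): [2.22, 2.22, 2.57, 3.14, 3.14, 3.14].

## Interface

Orientations are given as [roll, pitch, yaw] about the fixed x, y, z axes, in that order (R = Rz(yaw) Ry(pitch) Rx(roll)).
In Python, from cell import telemetry, camera, calibration, order gives the robot as it stands.
- The arm moves only by the shell command python3 -m handwheel 'ROWS' [FORCE]. ROWS is JSON, a list of rows, each a list of 7 numbers: the turn, a rotation vector about the tool's x, y, z as a fraction of full scale, then the shift along the tool's x, y, z as a fraction of full scale, then the opening, from 0 (shut) to 1 (fully open). A call has 1 to 12 rows; each row is the pose to reach, as a shift and turn from the pose measured when the call began, along the tool's axes at that moment, turning the shorter way round; what a row does not reach only later rows make up. Full scale, the value 1, is 300 mm for a shift and pi rad for a turn. A row lasts 1/8 s, in which the tool goes at most 62.5 mm and 10.7 degrees, less where a joint would pass 70% of its speed; a pose out of reach is approached as far as the arm can. A call with a number of a shift or a turn outside -1 to 1 is refused whole. A call with a gripper value outside its range is refused whole. The fingers move at their own pace and stop on an object; FORCE is the grip in N (left out, the last holds). Time passes only in rows, so rows that repeat a pose let the fingers close. It gives the time, the measured TCP pose, the force and the opening at its end, in the units of the state.
- telemetry.read_state(): the state, without advancing time (a new reading comes with each control period).
- camera(name): name is "scene" or "top"; returns the picture (400x640x3 uint8, red, green, blue); there is no depth.
- calibration(name): a dict with "fov_y" (degrees; the focal length in pixels is half the picture's height over the tangent of half this angle, whatever the lens; pixels are square), "cx", "cy" (the principal point, pixels), "k1" (the pictures are not rectified: a ray, as slopes to the right and down, at radius r is drawn at 1 + k1 r^2 times it, then the intrinsics apply), "position" and "attitude" of the camera in the world. Camera axes: x right, y down, z forward; pixel columns grow to the right and rows downward; lengths in mm; the calibration is good to about 2 mm. A picture is of the moment at which its call begins. calibration takes no time and is no camera call.
- order.sign_off(): hands the job in, once; it reports no verdict.
The state is a dict: "clock": time; "joints": joint angles; "qd": joint speeds; "effort": joint torques, N m; "eef_pos": TCP position; "eef_rot": TCP orientation; "wrist_force": force on the tool from outside, world axes, zero at the start; "moment": the same for the moment, N m; "finger_gap": finger opening in mm.
Only numpy, scipy, OpenCV 4.12 (cv2) and the standard library are available. Lean on these libraries where they do the work, as an engineer would, in place of code of your own. Each camera call takes 0.05 s, during which the arm holds its last target.

## Task

Turn every blue slide cassette on the bench over, so that its white sample face with the orange spots looks up, and lay each one flat inside its own marked place on the warming plate, lengthways with the marking; the small red rack can hold one on end while you change grip. Handle the cassettes gently, for they are glass-fronted: never squeeze or press one with more than 20 N. When all are loaded, press the green start button fully down, leave everything lying in place, and do not disturb the other things on the bench.

Things in the scene. Friction and masses are not known exactly. Their poses are not given: they have to be found in the camera images.
- cassette1: slide cassette, a flat rigid slab 46 (its x) x 84 (its y) x 12 (its z) mm, about 80 g, glass-fronted, origin at its centre. Its sample face (white panel with eight orange spots) looks along its own -z, its plain blue back along +z: at the start it lies flat on the bench with the sample face down. May be absent.
- cassette2: slide cassette, a flat rigid slab 46 (its x) x 84 (its y) x 12 (its z) mm, about 80 g, glass-fronted, origin at its centre. Its sample face (white panel with eight orange spots) looks along its own -z, its plain blue back along +z: at the start it lies flat on the bench with the sample face down. May be absent.
- cassette3: slide cassette, a flat rigid slab 46 (its x) x 84 (its y) x 12 (its z) mm, about 80 g, glass-fronted, origin at its centre. Its sample face (white panel with eight orange spots) looks along its own -z, its plain blue back along +z: at the start it lies flat on the bench with the sample face down. May be absent.
- rack: fixed rack (red walls on a dark steel base) that holds one cassette on its short end: base plate 90 (x) x 80 (y) x 10 mm high, origin under its centre. On it one upright slot 17 mm wide (y), 24 deep, open at both ends, between two walls 32 mm long (x) with lips flared outward, 36 mm above the bench; a cassette stands with its width along x, its sides overhanging the walls so that fingers can pass
- slot (a point): centre of the slot's floor, on top of the rack's base plate (10 mm above the bench); x along the slot, y across it
- warmer: fixed slide warming plate, 290 (x) x 280 (y) x 35 mm high, flat top, origin under its centre; bare aluminium bed over x = -81 to +141 mm, control strip with the start button along its -x edge
- place1 (a point): centre of the marked place in the -x +y quarter of the warming plate: a flat black-edged rectangle 66 (x) x 104 (y) mm printed on the bed, at the level of the plate's top, axes as the warmer's. Places are 110 mm apart in x and 124 mm in y
- place2 (a point): centre of the marked place in the -x -y quarter of the warming plate: a flat black-edged rectangle 66 (x) x 104 (y) mm printed on the bed, at the level of the plate's top, axes as the warmer's. Places are 110 mm apart in x and 124 mm in y
- place3 (a point): centre of the marked place in the +x +y quarter of the warming plate: a flat black-edged rectangle 66 (x) x 104 (y) mm printed on the bed, at the level of the plate's top, axes as the warmer's. Places are 110 mm apart in x and 124 mm in y
- place4 (a point): centre of the marked place in the +x -y quarter of the warming plate: a flat black-edged rectangle 66 (x) x 104 (y) mm printed on the bed, at the level of the plate's top, axes as the warmer's. Places are 110 mm apart in x and 124 mm in y
- start (a joint): travel of the green start button, 0 up to 0.006 m fully pressed, straight down, springs back, 4 N at full travel
- start_top (a point): middle of the top of the green start button (26 mm across)
- kitbox: white kit box 90 x 90 x 50 mm, loose, not part of the job; origin at the centre of its underside
- bottle: amber bottle, with a blue cap, 60 across and 130 mm, loose, not part of the job; origin at the centre of its underside
- tipbox: clear tip box with green lid, 87 x 122 x 54 mm, loose, not part of the job; origin at the centre of its underside
- timer: white bench timer, 50 x 70 x 18 mm, loose, not part of the job; origin at the centre of its underside
Things that resemble listed ones, but are neither listed nor needed, are in the scene too. Leave any brown look-alike of the cassette1 alone.

How it is judged (in metres and radians):
On the way, in this order (a step that is already met when the one before it is completed fails the run):
1. every cassette lies sample face up in a marked place on the warming plate (angle between each of cassette1, cassette2, cassette3's own z axis and vertical above 3.04 rad and ((horizontal distance between cassette1 and place1 below 0.012 m and z of cassette1 in the frame of place1 below 0.012 m) or (horizontal distance between cassette1 and place2 below 0.012 m and z of cassette1 in the frame of place2 below 0.012 m) or (horizontal distance between cassette1 and place3 below 0.012 m and z of cassette1 in the frame of place3 below 0.012 m) or (horizontal distance between cassette1 and place4 below 0.012 m and z of cassette1 in the frame of place4 below 0.012 m)) and angle between the y axis of each of cassette1, cassette2, cassette3 and the y axis of warmer, either way round below 0.17 rad and linear speed of each of cassette1, cassette2, cassette3 below 0.03 m/s and ((horizontal distance between cassette2 and place1 below 0.012 m and z of cassette2 in the frame of place1 below 0.012 m) or (horizontal distance between cassette2 and place2 below 0.012 m and z of cassette2 in the frame of place2 below 0.012 m) or (horizontal distance between cassette2 and place3 below 0.012 m and z of cassette2 in the frame of place3 below 0.012 m) or (horizontal distance between cassette2 and place4 below 0.012 m and z of cassette2 in the frame of place4 below 0.012 m)) and ((horizontal distance between cassette3 and place1 below 0.012 m and z of cassette3 in the frame of place1 below 0.012 m) or (horizontal distance between cassette3 and place2 below 0.012 m and z of cassette3 in the frame of place2 below 0.012 m) or (horizontal distance between cassette3 and place3 below 0.012 m and z of cassette3 in the frame of place3 below 0.012 m) or (horizontal distance between cassette3 and place4 below 0.012 m and z of cassette3 in the frame of place4 below 0.012 m))), for 0.2 s.
2. the start button is pressed down (value of joint start above 0.0045 m), for 0.05 s.
At the end, for the whole second after the job is handed in: every cassette present lies flat and still on the warming plate, sample face up (within 0.1 rad), its centre within 12 mm of the centre of a marked place and its length within 0.17 rad of the marking's (all of step 1); the robot touches nothing.
It fails at once if a cassette is squeezed or pressed by the fingers with more than 20 N (contact force between the fingers and cassette1 above 20 N or contact force between the fingers and cassette2 above 20 N or contact force between the fingers and cassette3 above 20 N).
It fails at once if another thing on the bench is moved more than 25 mm (distance of any of kitbox, bottle, tipbox, timer from where it was at the start of the episode above 0.025 m).
Of cassette1, cassette2, cassette3 only 2 to 3 are there at a start; the rules pass over those that are not, and their reading is None.
At some moment in a run one of cassette1, cassette2, cassette3 may be knocked a few centimetres aside while the robot is not near it.
It also fails if it takes over 210 s, if anything falls off the work surface, if the arm or the gripper's body presses on something with over 40 N, if the wrist force passes 120 N, or if a joint passes its speed limit or range.

## Working session

There is one attempt and no reset: what is moved stays moved. The work goes in short steps, Python scripts to look and compute and a shell command to move; the robot and the scene stay as the last step left them, time stands still between calls to the robot, and variables do not carry over. Pictures are saved under pics/ and viewed, and the job is handed in when it is done.

```bash
ls; mkdir -p pics; python3 - <<'E'
from cell import telemetry, camera, calibration, order
import cv2
for n in("scene","top"):
    cv2.imwrite(f"pics/{n}0.png",camera(n)[:,:,::-1]); print(n,calibration(n))
print(telemetry.read_state())
E
```

```text
pics
scene {'fov_y': 56.82476008676158, 'cx': 316.58336896080147, 'cy': 195.5187051495879, 'k1': -0.022059992267741448, 'position': array([947.39385985, 427.03081316, 763.09800323]), 'attitude': array([-2.46474665,  0.01574699,  2.42789111])}
top {'fov_y': 43.507761801203685, 'cx': 316.93100545370424, 'cy': 189.96415961339991, 'k1': -0.05241268210319148, 'position': array([ 413.49767556,   10.16009043, 1411.36621912]), 'attitude': array([-3.02644294, -0.01985655, -1.56352065])}
{'clock': 0.1, 'joints': array([ 1.21039396e+00,  3.00447448e-01,  1.52152651e+00,  3.66370628e-05,
        1.32070724e+00, -6.65993831e-02]), 'qd': array([ 0.00088599, -0.00205242, -0.00217079, -0.00012443,  0.00339035,
       -0.00037504]), 'effort': array([ 3.57524950e-04, -5.32646298e+01, -3.53278077e+01,  7.09829153e-02,
        2.35553063e-02, -4.54763233e-05]), 'eef_pos': array([159.18825693, 526.21613499, 212.92238536]), 'eef_rot': array([-1.66998488,  1.5697072 , -1.96379696]), 'wrist_force': array([ 0.44875407, -0.14880461,  0.07393759]), 'moment': array([-0.03690048,  0.03352485,  0.01763666]), 'finger_gap': 94.1931594818645}
```

View pics/top0.png

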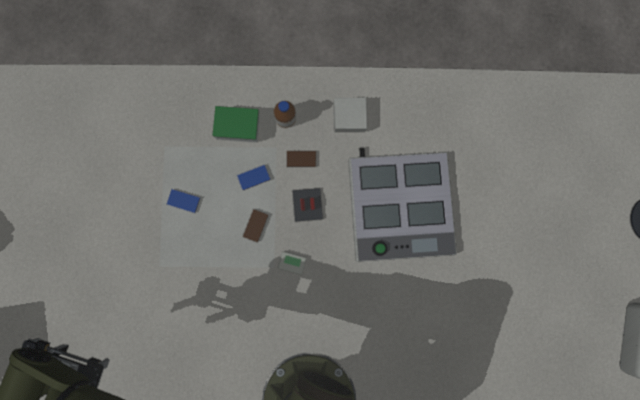

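View pics/scene0.png

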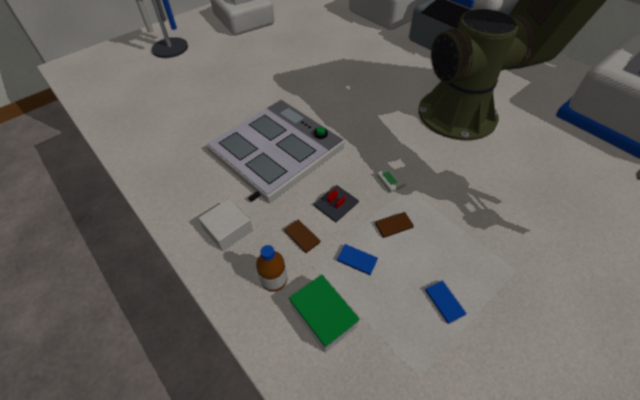

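The top view shows blue cassettes at about (183,201) and (254,177), with brown look-alikes at (302,158) and (256,224). The rack is at (308,205), the warmer at (405,205) and the button at (380,248). Next I'll measure these positions.

```bash
cat > lib.py <<'E'
import numpy as np, cv2
from scipy.spatial.transform import Rotation as R
from cell import telemetry, camera, calibration, order
def K(n):
    c=calibration(n); f=200/np.tan(np.radians(c["fov_y"])/2)
    return c,f
def px2plane(n,uv,z):
    c,f=K(n); uv=np.atleast_2d(np.array(uv,float))
    d=(uv-[c["cx"],c["cy"]])/f; u=d.copy()
    for _ in range(20): u=d/(1+c["k1"]*(u**2).sum(1,keepdims=True))
    v=R.from_euler("xyz",c["attitude"]).apply(np.c_[u,np.ones(len(u))]); p=c["position"]
    t=(z-p[2])/v[:,2]
    return p+v*t[:,None]
def w2px(n,P):
    c,f=K(n); q=R.from_euler("xyz",c["attitude"]).inv().apply(np.atleast_2d(P)-c["position"])
    s=q[:,:2]/q[:,2:]; s=s*(1+c["k1"]*(s**2).sum(1,keepdims=True)); return s*f+[c["cx"],c["cy"]]
def blobs(mask,amin=30):
    n,l,s,c=cv2.connectedComponentsWithStats(mask.astype(np.uint8)); 
    return [(l==i,s[i],c[i]) for i in range(1,n) if s[i][4]>=amin]
def rect(n,m,z):
    cs,_=cv2.findContours(m.astype(np.uint8),cv2.RETR_EXTERNAL,cv2.CHAIN_APPROX_NONE)
    ct=max(cs,key=cv2.contourArea)[:,0]
    ys,xs=np.nonzero(m); P=px2plane(n,np.c_[xs,ys],z)[:,:2]
    r=cv2.minAreaRect(P.astype(np.float32)); cen=P.mean(0)
    w,V=np.linalg.eigh(np.cov((P-cen).T)); a=V[:,1]
    return cen,np.degrees(np.arctan2(a[1],a[0]))%180,r,np.sqrt(12*w)
def row(target_pos,target_R,grip):  # info: fractions from now
    s=telemetry.read_state(); R0=R.from_euler("xyz",s["eef_rot"])
    d=R0.inv().apply(np.array(target_pos)-s["eef_pos"])/300
    t=(R0.inv()*target_R).as_rotvec()/np.pi
    return np.round(np.r_[t,d,grip],4)
E
python3 - <<'E'
from lib import *
for n in("top","scene"):
    im=camera(n); h=cv2.cvtColor(im,cv2.COLOR_RGB2HSV)
    H,S,V=h[...,0],h[...,1],h[...,2]
    print(n)
    for nm,m,z in(("blue",(H>105)&(H<130)&(S>130)&(V>60),12),("brown",(H<15)&(S>120)&(V>30)&(V<150),12),("red",((H<6)|(H>174))&(S>180)&(V>60),36),("green",(H>45)&(H<80)&(S>120)&(V>50),40),("bed",0,35)):
        if nm=="bed": continue
        for b,s,c in blobs(m,12):
            cen,a,r,L=rect(n,b,z); print(nm,c.round(1),s[4],cen.round(1),a.round(1),L.round(1),np.round(r[1],1))
E
python3 - <<'E'
import cv2
im=cv2.imread('pics/top0.png')
cv2.imwrite('pics/top0c.png',cv2.resize(im[90:280,150:470],None,fx=2.5,fy=2.5,interpolation=cv2.INTER_CUBIC))
im=cv2.imread('pics/scene0.png')
cv2.imwrite('pics/sc0c.png',cv2.resize(im[90:340,190:490],None,fx=2.4,fy=2.4,interpolation=cv2.INTER_CUBIC))
E
```

```text
top
blue [283.3 105.7] 67 [817.8  81.8] 16.5 [22.8 24.2] [23.7 22.9]
blue [253.4 177.1] 393 [610.3 162.7] 112.0 [40.3 78. ] [40.1 77.8]
blue [183.  200.5] 400 [542.4 358.5] 73.6 [39.8 79.7] [78.8 39.7]
brown [278.1 112.7] 36 [797.2  96.3] 43.7 [15.5 28.7] [31.  16.4]
brown [312.  203.5] 28 [537.3  -2.9] 3.2 [ 7.8 27. ] [25.3  5.6]
green [216.4 116.1] 31 [777.8 267.2] 0.8 [12.9 50.4] [48.8 14. ]
green [244.7 120.9] 340 [764.8 187.7] 30.5 [70.6 97.4] [100.1  79.9]
green [225.6 119.8] 22 [767.6 241. ] 51.1 [15.  27.6] [23.1 18. ]
green [233.8 128.4] 26 [743.1 217.3] 138.2 [13.9 37.3] [14.1 35.6]
green [379.8 247.9] 53 [ 414.8 -188.7] 96.6 [18.2 21.1] [19. 22.]
scene
blue [169.2  13.4] 128 [  370.5 -1258.5] 71.2 [ 18.6 300.8] [300.1  18.8]
blue [471.4   3.2] 22 [-684.2 -412.8] 29.9 [13.  88.6] [75.6 13.2]
blue [598.6 125.1] 449 [-268.9  326.6] 87.5 [ 33.9 254.3] [250.3  63.1]
blue [356.9 258.9] 657 [614.  164.8] 111.8 [46.9 82.5] [47.  82.7]
blue [267.3 252.2] 151 [757.8  14.9] 71.0 [26.6 34.1] [34.6 31.3]
blue [445.  301.4] 816 [546.2 360.2] 73.2 [46.1 82.8] [83.1 46.1]
brown [ 27.  104.5] 411 [1034.1 -986. ] 178.7 [ 94.9 176.5] [172.7  86.7]
brown [332.2 195.5] 85 [530.9 -10. ] 21.7 [18.3 39.9] [44.  20.4]
brown [339.8 201.7] 61 [529.8  18.1] 11.0 [13.5 38.3] [42.3 13.9]
brown [393.6 224.2] 523 [479.1 156.2] 159.6 [46.1 81.5] [45.9 81.6]
brown [301.7 235.6] 545 [668.7  32.2] 89.0 [44.2 83.5] [83.8 44. ]
brown [267.3 266.1] 128 [779.   43.7] 63.4 [64.8 69.6] [63.  59.5]
brown [276.9 288.9] 17 [796.1 102.6] 156.8 [ 5.  30.7] [ 4.9 29.2]
red [332.3 195.2] 85 [543.2   3.4] 23.2 [19.2 36.3] [39.5 21.6]
red [340.4 201.4] 55 [541.5  31.3] 14.6 [12.7 34.3] [40.  13.5]
green [320.4 129.9] 48 [ 405.9 -198.5] 70.9 [21.  28.5] [26.3 23.5]
green [389.4 177.8] 65 [395.1  61.4] 76.9 [15.5 37.6] [38.  15.4]
green [323.4 309.7] 2539 [758.1 211.6] 86.5 [ 86.6 122.7] [123.2  86.9]
```

View pics/top0c.png

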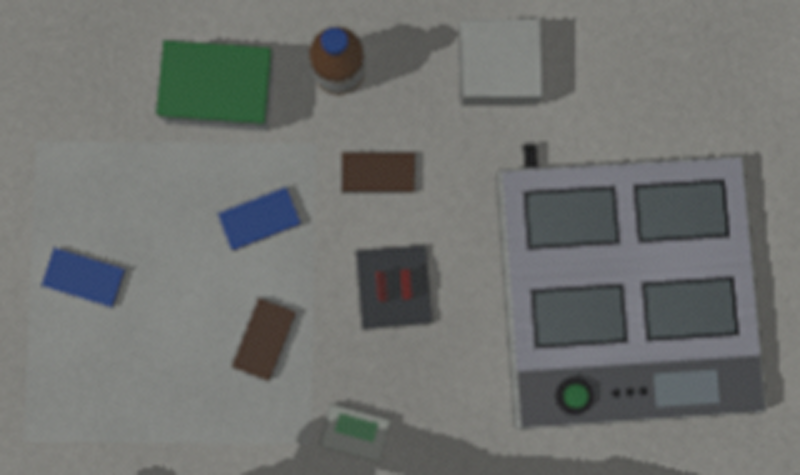

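View pics/sc0c.png

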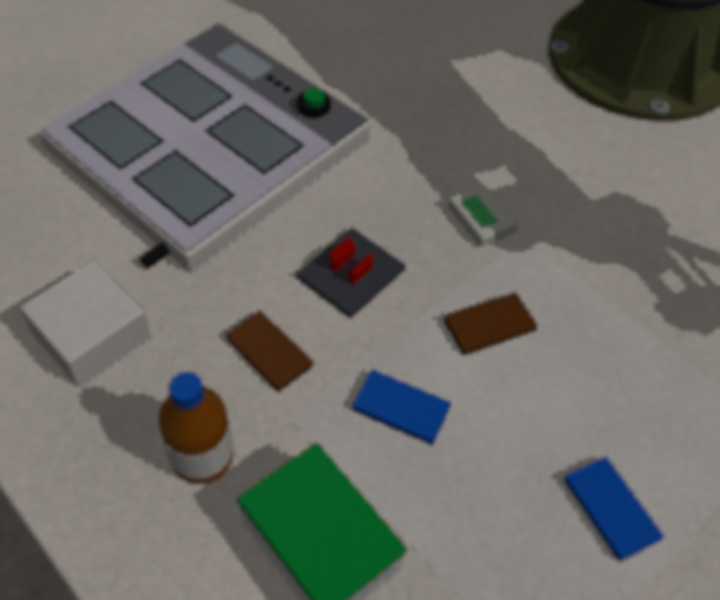

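```bash
python3 - <<'E'
from lib import *
# print some pixel values
im=camera("top"); h=cv2.cvtColor(im,cv2.COLOR_RGB2HSV); 
for p in((379,177),(391,177),(422,174),(382,216),(400,197),(304,190),(320,205),(290,205),(390,247),(440,260)): print(p,im[p[1],p[0]],h[p[1],p[0]])
im=camera("scene"); h=cv2.cvtColor(im,cv2.COLOR_RGB2HSV); print()
for p in((238,146),(268,127),(296,148),(266,168),(268,146),(322,205),(350,205),(330,215)): print(p,im[p[1],p[0]],h[p[1],p[0]])
E
```

```text
(379, 177) [78 85 86] [94 24 86]
(391, 177) [76 82 84] [98 24 84]
(422, 174) [75 82 83] [94 25 83]
(382, 216) [76 83 85] [97 27 85]
(400, 197) [119 119 126] [120  14 126]
(304, 190) [55 56 59] [113  17  59]
(320, 205) [49 49 51] [120  10  51]
(290, 205) [128 127 123] [ 24  10 128]
(390, 247) [69 70 71] [105   7  71]
(440, 260) [126 124 121] [ 18  10 126]

(238, 146) [76 81 83] [99 22 83]
(268, 127) [74 80 82] [98 25 82]
(296, 148) [75 81 83] [98 25 83]
(266, 168) [76 82 83] [94 22 83]
(268, 146) [127 123 132] [133  17 132]
(322, 205) [43 44 48] [114  27  48]
(350, 205) [40 41 46] [115  33  46]
(330, 215) [39 41 45] [110  34  45]
```

```bash
python3 - <<'E'
from lib import *
for n,boxes,rb in(("top",(350,150,455,232),(288,183,328,225)),("scene",(208,95,345,195),(312,180,362,224))):
    im=camera(n).astype(int); V=im.max(2)
    x0,y0,x1,y1=boxes; m=np.zeros(V.shape,bool); m[y0:y1,x0:x1]=(V<100)[y0:y1,x0:x1]
    C=[]
    for b,s,c in blobs(m,100):
        cen,a,r,L=rect(n,b,35); print(n,c.round(1),s[4],cen.round(1),a.round(1),L.round(1)); C.append(cen)
    x0,y0,x1,y1=rb; m=np.zeros(V.shape,bool); m[y0:y1,x0:x1]=((V<85)|(im[...,0]>im[...,1]+25))[y0:y1,x0:x1]
    for b,s,c in blobs(m,100):
        cen,a,r,L=rect(n,b,10); print("rack",c.round(1),s[4],cen.round(1),a.round(1),L.round(1),np.round(r[0],1),np.round(r[1],1),r[2])
E
```

```text
top [451.7 180.4] 342 [ 603.6 -392.9] 1.6 [ 15.7 196.5]
top [422.  173.9] 881 [ 621.  -309.4] 93.4 [ 66.2 105.8]
top [378.1 176.5] 893 [ 612.2 -186. ] 94.4 [ 66.6 105.5]
top [425.7 213.1] 896 [ 511.3 -317.9] 94.6 [ 66.  105.1]
top [381.1 215.8] 907 [ 502.9 -193.6] 93.8 [ 66.2 104.8]
rack [307.8 204.3] 910 [535.1   8.9] 3.3 [81.1 88.5] [535.2   9. ] [88.6 81.1] 5.304696559906006
scene [328.7 109.4] 1061 [ 319.5 -258.9] 72.8 [ 98.5 185.5]
scene [306.9 125.7] 1065 [ 419.6 -246.5] 94.0 [ 64. 276.]
scene [267.3 127.2] 530 [ 511.7 -318.4] 93.7 [ 67.1 106.3]
scene [237.8 145.7] 604 [ 621.7 -310.2] 93.7 [ 67.4 105.7]
scene [295.6 147.4] 624 [ 503.1 -194.5] 94.0 [ 67.3 106.4]
scene [235.  172.4] 504 [ 684.6 -230. ] 93.8 [ 21.5 239.5]
scene [265.8 167.9] 719 [ 612.7 -186.5] 93.8 [ 67.7 106.1]
scene [335.1 190.4] 126 [526.8  -4. ] 147.0 [28.7 50.1]
rack [335.3 202.9] 927 [539.9  11.8] 3.6 [82.9 92.7] [538.8  10.2] [93.1 84.5] 5.634543418884277
```

```bash
cat >> lib.py <<'E'
import json,os
def log():
    s=telemetry.read_state()
    with open("log.jsonl","a") as f: f.write(json.dumps({k:(v.tolist() if hasattr(v,"tolist") else v) for k,v in s.items()})+"\n")
    return s
def tool(approach,jaw):  # world rotation with tool x=approach, y=jaw
    x=np.array(approach,float); x/=np.linalg.norm(x); y=np.array(jaw,float); y-=x*(x@y); y/=np.linalg.norm(y)
    return R.from_matrix(np.c_[x,y,np.cross(x,y)])
E
python3 - <<'E'
from lib import *
s=log(); R0=R.from_euler("xyz",s["eef_rot"]); print(R0.as_matrix().round(3))
q=s["joints"]
M=(R.from_euler("ZYZYZ",[q[0],q[1]+q[2],q[3],q[4],q[5]])).inv()*R0
print(M.as_matrix().round(3))
t=R.from_rotvec([0,0,0])
# tilt tool: approach leaning +-
for ap in((0,.5,-.87),(0,-.5,-.87)):
    print(row([350,420,260],tool(ap,R0.as_matrix()[:,1]),1))
E
```

```text
[[-0.     0.29   0.957]
 [-0.     0.957 -0.29 ]
 [-1.    -0.    -0.   ]]Traceback (most recent call last):
  File "<stdin>", line 4, in <module>
  File "scipy/spatial/transform/_rotation.pyx", line 1413, in scipy.spatial.transform._rotation.Rotation.from_euler
ValueError: Expected axis specification to be a non-empty string of upto 3 characters, got ZYZYZ
```

```bash
cat >> lib.py <<'E'
rz=lambda a:R.from_euler("z",a); ry=lambda a:R.from_euler("y",a)
def wristR(q): return rz(q[0])*ry(q[1]+q[2])*rz(q[3])*ry(q[4])*rz(q[5])
E
python3 - <<'E'
from lib import *
s=log(); R0=R.from_euler("xyz",s["eef_rot"])
q=s["joints"]
print((wristR(q).inv()*R0).as_matrix().round(3))
J=R0.as_matrix()[:,1]
for ap in((0,.5,-.87),(0,-.5,-.87)):
    print(row([350,420,260],tool(ap,np.cross(ap,[0.957,-.29,0])),1))
E
```

```text
[[ 0. -1. -0.]
 [ 0.  0. -1.]
 [ 1.  0.  0.]]
[ 0.9552  0.2454 -0.0693 -0.1554 -0.1554  0.7112  1.    ]
[ 0.9552 -0.2453  0.0693 -0.1554 -0.1554  0.7112  1.    ]
```

```bash
python3 -m handwheel '[[0.05,0.08,0.1,-0.2,0,0.3,1],[0.05,0.08,0.1,-0.2,0,0.3,1],[0.05,0.08,0.1,-0.2,0,0.3,1],[0.05,0.08,0.1,-0.2,0,0.3,1],[0.05,0.08,0.1,-0.2,0,0.3,1]]' 8; python3 -c "
from lib import *; print(log()['joints'])"
python3 -m handwheel '[[0.1,-0.1,0.05,0,-0.1,0.4,1],[0.1,-0.1,0.05,0,-0.1,0.4,1],[0.1,-0.1,0.05,0,-0.1,0.4,1],[0.1,-0.1,0.05,0,-0.1,0.4,1],[0.1,-0.1,0.05,0,-0.1,0.4,1]]' ; python3 -c "
from lib import *; print(log()['joints'])"
python3 -m handwheel '[[0,-0.1,-0.25,0,0.1,0.3,1],[0,-0.1,-0.25,0,0.1,0.3,1],[0,-0.1,-0.25,0,0.1,0.3,1],[0,-0.1,-0.25,0,0.1,0.3,1],[0,-0.1,-0.25,0,0.1,0.3,1]]' ; python3 -c "
from lib import *; print(log()['joints'])"
```

```text
clock: 1.02
eef_pos: [245.0, 500.6, 273.2]
eef_rot: [2.326, 1.17, 1.874]
wrist_force: [-0.2, 0.5, -0.2]
finger_gap: 93.8
[ 0.89589795  0.13148131  1.63398288  0.35902214  1.16833997 -0.33040528]
clock: 1.65
eef_pos: [336.8, 429.8, 232.8]
eef_rot: [1.775, 1.177, 0.946]
wrist_force: [0.0, 0.0, 0.5]
finger_gap: 93.7
[0.8148025  0.06514151 1.8005694  0.06497425 0.88623903 0.04199046]
clock: 2.28
eef_pos: [419.1, 383.9, 236.1]
eef_rot: [-1.048, 1.103, -1.903]
wrist_force: [-1.3, -0.3, -0.2]
finger_gap: 94.1
[ 0.77114199  0.59106441  1.11965793 -0.21292936  1.84829237  0.04042726]
```

```bash
cat >> lib.py <<'E'
M0=R.from_matrix([[0,-1,0],[0,0,-1],[1,0,0]])
def fk(q,p):  # p: d1,a1,off,L2,L3x(along forearm),L3o(perp),d6
    d1,a1,off,L2,L3,o3,d6=p
    A=ry(q[1]); B=ry(q[1]+q[2])
    v=np.array([a1,off,d1])+A.apply([0,0,L2])+B.apply([o3,0,L3])
    w=rz(q[0]).apply(v); Rw=wristR(q)
    return w+Rw.apply([0,0,d6]), Rw*M0
E
python3 - <<'E'
from lib import *
from scipy.optimize import least_squares
D=[json.loads(l) for l in open("log.jsonl")]
for d in D: print((wristR(d["joints"])*M0*R.from_euler("xyz",d["eef_rot"]).inv()).magnitude())
def res(p): return np.concatenate([fk(d["joints"],p)[0]-d["eef_pos"] for d in D])
f=least_squares(res,[300,0,0,400,400,0,200]); print(f.x.round(1),np.abs(f.fun).max())
E
```

```text
4.996485455209445e-16
4.996485455209445e-16
6.797725935702762e-16
4.2548491720905944e-16
3.716035212596415e-16
[221.2   0.   36.6 424.2 447.5  40.9 262.6] 1.0595613275654614e-10
```

```bash
cat >> lib.py <<'E'
from scipy.optimize import least_squares
P0=[221.2,0,36.6,424.2,447.5,40.9,262.6]
_D=[json.loads(l) for l in open("log.jsonl")] 
P0=least_squares(lambda p:np.concatenate([fk(d["joints"],p)[0]-d["eef_pos"] for d in _D]),P0).x
LO=np.array([-3.03,-.79,.23,-1.04,0,-2.55]);HI=np.array([3.03,2.21,2.52,4.18,3.07,2.55])
def ik(pos,Rt,q0=None,m=0.03,n=12):
    sols=[]; rng=np.random.default_rng(0)
    az=np.arctan2(pos[1],pos[0])
    seeds=[] if q0 is None else [np.array(q0)]
    for q4 in(-.8,0,.8,1.57,2.4,3.1,3.9):
        for q6 in (-1.5,1.5): seeds.append(np.array([az,.5,1.4,q4,1.2,q6]))
    for s in seeds:
        def r(q):
            p,Rr=fk(q,P0); return np.r_[(p-pos)/100,(Rr.inv()*Rt).as_rotvec()]
        f=least_squares(r,np.clip(s,LO+m+.001,HI-m-.001),bounds=(LO+m,HI-m),max_nfev=60)
        if f.cost<1e-8 and not any(np.abs(f.x-x).max()<.05 for x in sols): sols.append(f.x)
    return sols
E
cat > feas.py <<'E'
from lib import *
S=np.array([536.5,9.5,10]); psi=np.radians(4.5)
rx=np.array([np.cos(psi),np.sin(psi),0]); ryv=np.array([-np.sin(psi),np.cos(psi),0]); up=np.array([0,0,1.])
for side in(1,-1):          # tool body located on side*ry, approach -side*ry
    for a in (0,15,30,45,60,75):
        a_=np.radians(a); d=-side*np.cos(a_)*ryv-np.sin(a_)*up
        for jaw in(1,-1):
            for h in (60,110):
                so=ik(S+[0,0,h-0],tool(d,jaw*rx))
                print(side,a,jaw,h,[np.round(q,2).tolist() for q in so])
E
python3 feas.py
```

```text
1 0 1 60 []
1 0 1 110 []
1 0 -1 60 []
1 0 -1 110 []
1 15 1 60 []
1 15 1 110 []
1 15 -1 60 []
1 15 -1 110 []
1 30 1 60 [[0.36, 0.71, 1.63, -1.0, 1.4, 0.8]]
1 30 1 110 [[0.36, 0.62, 1.63, -0.99, 1.44, 0.72]]
1 30 -1 60 [[0.36, 0.71, 1.63, -1.0, 1.4, -2.34]]
1 30 -1 110 [[0.36, 0.62, 1.63, -0.99, 1.44, -2.42]]
1 45 1 60 [[0.29, 0.59, 1.67, -0.82, 1.23, 0.64]]
1 45 1 110 [[0.29, 0.51, 1.65, -0.8, 1.29, 0.57]]
1 45 -1 60 [[0.29, 0.59, 1.67, -0.82, 1.23, -2.5]]
1 45 -1 110 []
1 60 1 60 [[0.19, 0.5, 1.69, -0.59, 1.09, 0.43]]
1 60 1 110 [[0.19, 0.43, 1.67, -0.57, 1.18, 0.37]]
1 60 -1 60 []
1 60 -1 110 []
1 75 1 60 [[0.08, 0.45, 1.7, -0.31, 1.01, 0.17]]
1 75 1 110 [[0.08, 0.38, 1.67, -0.29, 1.11, 0.13]]
1 75 -1 60 []
1 75 -1 110 []
-1 0 1 60 [[-0.49, 1.02, 1.44, 1.11, 1.91, -0.97]]
-1 0 1 110 [[-0.49, 0.92, 1.48, 1.13, 1.94, -0.91]]
-1 0 -1 60 [[-0.49, 1.02, 1.44, 1.11, 1.91, 2.17]]
-1 0 -1 110 [[-0.49, 0.92, 1.48, 1.13, 1.94, 2.23]]
-1 15 1 60 [[-0.47, 0.88, 1.5, 0.99, 1.73, -0.93]]
-1 15 1 110 [[-0.47, 0.79, 1.51, 1.0, 1.77, -0.87]]
-1 15 -1 60 [[-0.47, 0.88, 1.5, 0.99, 1.73, 2.21]]
-1 15 -1 110 [[-0.47, 0.79, 1.51, 1.0, 1.77, 2.27]]
-1 30 1 60 [[-0.44, 0.75, 1.55, 0.85, 1.55, -0.87]]
-1 30 1 110 [[-0.44, 0.67, 1.55, 0.86, 1.61, -0.8]]
-1 30 -1 60 [[-0.44, 0.75, 1.55, 0.85, 1.55, 2.27]]
-1 30 -1 110 [[-0.44, 0.67, 1.55, 0.86, 1.61, 2.34]]
-1 45 1 60 [[-0.37, 0.63, 1.6, 0.71, 1.38, -0.76]]
-1 45 1 110 [[-0.37, 0.55, 1.59, 0.7, 1.45, -0.7]]
-1 45 -1 60 [[-0.37, 0.63, 1.6, 0.71, 1.38, 2.38]]
-1 45 -1 110 [[-0.37, 0.55, 1.59, 0.7, 1.45, 2.44]]
-1 60 1 60 [[-0.28, 0.53, 1.65, 0.52, 1.21, -0.61]]
-1 60 1 110 [[-0.28, 0.46, 1.62, 0.51, 1.3, -0.56]]
-1 60 -1 60 []
-1 60 -1 110 []
-1 75 1 60 [[-0.17, 0.46, 1.68, 0.29, 1.08, -0.4]]
-1 75 1 110 [[-0.17, 0.39, 1.65, 0.27, 1.18, -0.37]]
-1 75 -1 60 []
-1 75 -1 110 []
```

```bash
cat > feas2.py <<'E'
from lib import *
up=np.array([0,0,1.])
def pose(side,a,e):
    a=np.radians(a); d=-np.cos(a)*up-np.sin(a)*e; jaw=side*np.cross(up,e); return tool(d,jaw)
u=lambda t:np.array([np.cos(np.radians(t)),np.sin(np.radians(t)),0])
for nm,c,ang in(("A",(544,359.3),73.4),("B",(612,163.7),112),("p1",(503,-194),94),("p2",(511.5,-318),94),("p3",(612.5,-186.3),94)):
    for sg in(1,-1):
        e=u(ang)*sg
        for side,aa in((1,(40,)),(-1,(0,15,30))):
            for a in aa:
                z=13 if nm in"AB" else 48
                for h in (z,z+60):
                    so=ik(np.r_[c,h]+6*e,pose(side,a,e))
                    print(nm,"e=%+d"%sg,"side",side,"a",a,h,[np.round(q,2).tolist() for q in so])
E
python3 feas2.py
```

```text
A e=+1 side 1 a 40 13 [[0.68, 1.13, 0.77, -0.38, 1.82, -2.15]]
A e=+1 side 1 a 40 73 [[0.68, 1.06, 0.76, -0.39, 1.89, -2.19]]
A e=+1 side -1 a 0 13 [[0.53, 0.74, 1.35, 0.0, 1.05, 0.82]]
A e=+1 side -1 a 0 73 [[0.53, 0.67, 1.32, 0.0, 1.15, 0.82]]
A e=+1 side -1 a 15 13 [[0.6, 0.87, 1.15, -0.17, 1.33, 0.95]]
A e=+1 side -1 a 15 73 [[0.6, 0.79, 1.13, -0.17, 1.43, 0.93]]
A e=+1 side -1 a 30 13 [[0.65, 1.02, 0.93, -0.3, 1.63, 0.99]]
A e=+1 side -1 a 30 73 [[0.65, 0.95, 0.91, -0.3, 1.71, 0.97]]
A e=-1 side 1 a 40 13 [[0.3, 0.62, 1.75, 1.1, 0.64, -0.28]]
A e=-1 side 1 a 40 73 [[0.3, 0.52, 1.74, 0.97, 0.7, -0.12]]
A e=-1 side -1 a 0 13 [[0.52, 0.73, 1.38, -0.0, 1.04, -2.33]]
A e=-1 side -1 a 0 73 [[0.52, 0.65, 1.35, -0.0, 1.14, -2.33]]
A e=-1 side -1 a 15 13 []
A e=-1 side -1 a 15 73 []
A e=-1 side -1 a 30 13 []
A e=-1 side -1 a 30 73 []
B e=+1 side 1 a 40 13 []
B e=+1 side 1 a 40 73 []
B e=+1 side -1 a 0 13 [[0.21, 0.7, 1.43, -0.0, 1.02, -0.17]]
B e=+1 side -1 a 0 73 [[0.21, 0.62, 1.4, -0.0, 1.12, -0.17]]
B e=+1 side -1 a 15 13 [[0.32, 0.7, 1.44, -0.31, 1.0, 0.11]]
B e=+1 side -1 a 15 73 [[
[... 2380 characters left out ...]
-0.41]]
p3 e=+1 side -1 a 0 108 [[-0.34, 0.59, 1.36, -0.0, 1.19, -0.41]]
p3 e=+1 side -1 a 15 48 [[-0.24, 0.63, 1.47, -0.3, 0.98, -0.15]]
p3 e=+1 side -1 a 15 108 [[-0.24, 0.56, 1.43, -0.28, 1.09, -0.19]]
p3 e=+1 side -1 a 30 48 [[-0.14, 0.65, 1.52, -0.64, 0.96, 0.16]]
p3 e=+1 side -1 a 30 108 [[-0.14, 0.56, 1.49, -0.6, 1.05, 0.08]]
p3 e=-1 side 1 a 40 48 [[-0.57, 0.91, 1.11, 0.54, 1.58, -0.77]]
p3 e=-1 side 1 a 40 108 [[-0.57, 0.84, 1.09, 0.54, 1.66, -0.72]]
p3 e=-1 side -1 a 0 48 []
p3 e=-1 side -1 a 0 108 []
p3 e=-1 side -1 a 15 48 []
p3 e=-1 side -1 a 15 108 []
p3 e=-1 side -1 a 30 48 [[-0.53, 0.83, 1.18, 0.43, 1.45, 2.42]]
p3 e=-1 side -1 a 30 108 [[-0.53, 0.76, 1.16, 0.43, 1.54, 2.46]]
```

```bash
python3 - <<'E'
from lib import *
im=camera("top").astype(int); rd=np.clip(im[...,0]-np.maximum(im[...,1],im[...,2]),0,None)
sub=rd[192:218,292:324]; print(sub[5:22].tolist() and "")
for r in range(196,213): print(r,rd[r,298:318])
w=rd.copy(); w[:190]=0; w[218:]=0; w[:,:292]=0; w[:,324:]=0; w[w<12]=0
ys,xs=np.nonzero(w); ww=w[ys,xs]
c=(np.c_[xs,ys]*ww[:,None]).sum(0)/ww.sum(); print(c,px2plane("top",c,36),px2plane("top",c,25))
for lo,hi in((292,307.5),(307.5,324)):
    s=(xs>lo)&(xs<hi); cc=(np.c_[xs,ys]*ww[:,None])[s].sum(0)/ww[s].sum(); print(cc,px2plane("top",cc,36)[0].round(1))
print("cap top",px2plane("top",(283.3,105.7),130), px2plane("scene",(267,250),130))
im=camera("scene"); cv2.imwrite("pics/rk.png",cv2.resize(im[170:230,300:380,::-1],None,fx=8,fy=8,interpolation=cv2.INTER_CUBIC))
E
```

```text
196 [0 0 0 0 0 0 0 0 0 0 0 0 0 0 0 0 0 0 0 0]
197 [0 0 0 0 0 0 0 0 0 0 0 0 3 6 9 9 3 0 0 0]
198 [ 0  0  6 12 13  9  1  0  0  0  0  1 10 18 21 18  8  0  0  0]
199 [ 0  0 13 25 27 22  9  0  0  0  0  2 16 24 26 21  9  0  0  0]
200 [ 0  0 14 29 33 27 12  0  0  0  0  2 15 25 26 24 10  0  0  0]
201 [ 0  0 12 27 32 30 15  0  0  0  0  0 14 24 25 23 12  0  0  0]
202 [ 0  0 13 26 33 31 15  0  0  0  0  0 14 25 26 26 12  0  0  0]
203 [ 0  0 10 25 32 31 16  0  0  0  0  0 12 21 26 28 16  0  0  0]
204 [ 0  0  7 23 31 31 17  1  0  0  0  0 12 21 26 27 16  1  0  0]
205 [ 0  0  7 23 31 31 18  3  0  0  0  0 10 22 24 26 15  2  0  0]
206 [ 0  0  8 22 32 30 20  5  0  0  0  0  9 19 24 27 19  3  0  0]
207 [ 0  0  7 22 30 33 22  8  0  0  0  0  8 19 25 27 19  5  0  0]
208 [ 0  0  3 19 31 33 22  7  0  0  0  0  8 18 23 25 16  5  0  0]
209 [ 0  0  1 14 26 30 21  7  0  0  0  0  4 14 16 16  8  1  0  0]
210 [ 0  0  0  6 16 18 12  3  0  0  0  0  0  2  3  4  0  0  0  0]
211 [0 0 0 0 3 3 1 0 0 0 0 0 0 0 0 0 0 0 0 0]
212 [0 0 0 0 0 0 0 0 0 0 0 0 0 0 0 0 0 0 0 0]
[306.79308817 203.73548959] [[534.3652458   11.64373802  36.        ]] [[535.33192889  11.65560404  25.        ]]
[302.29108749 204.04088307] [533.4  24.   36. ]
[312.11798839 203.37427466] [535.5  -3.   36. ]
cap top [[783.83022895  75.74822093 130.        ]] [[785.12695095  75.13757003 130.        ]]
```

View pics/rk.png

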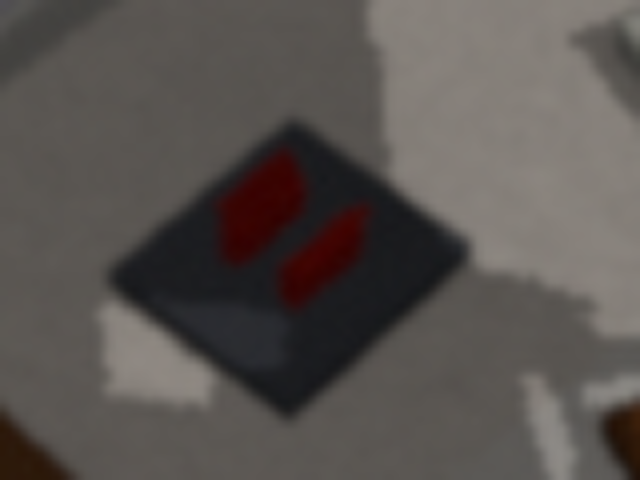

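```bash
cat >> lib.py <<'E'
up=np.array([0,0,1.]); PSI=np.radians(4.4); WPSI=np.radians(3.95)
RX=np.array([np.cos(PSI),np.sin(PSI),0]); RY=np.array([-np.sin(PSI),np.cos(PSI),0]); S=np.array([536,10,10.])
u=lambda t:np.array([np.cos(np.radians(t)),np.sin(np.radians(t)),0])
def flat(side,a,e):   # tool rotation over a flat cassette; e=end direction the tool leans to
    a=np.radians(a); return tool(-np.cos(a)*up-np.sin(a)*e, side*np.cross(up,e))
def rackR(side,a):
    a=np.radians(a); return tool(-side*np.cos(a)*RY-np.sin(a)*up, RX)
def plan(*targets):
    s=telemetry.read_state(); q=s["joints"]; p0=s["eef_pos"]; R0=R.from_euler("xyz",s["eef_rot"]); pb,Rb=p0,R0
    print("now",p0.round(1),"gap",round(s["finger_gap"],1),"F",s["wrist_force"].round(1),"t",s["clock"])
    for p,Rt in targets:
        p=np.array(p,float); rv=(Rb.inv()*Rt).as_rotvec(); nrow=max(np.linalg.norm(p-pb)/62.5,np.degrees(np.linalg.norm(rv))/10.7)
        bad=0
        for t in np.linspace(0,1,9)[1:]:
            so=ik1(pb+(p-pb)*t,Rb*R.from_rotvec(rv*t),q)
            if so is None: bad+=1
            else: 
                q=so
        f=np.r_[(R0.inv()*Rt).as_rotvec()/np.pi,R0.inv().apply(p-p0)/300]
        print("row",np.round(f,3).tolist(),"nrows %.1f"%nrow,"bad",bad,"q",np.round(q,2).tolist(),"->",p.round(1))
        pb,Rb=p,Rt
def ik1(pos,Rt,q0):
    def r(q):
        p,Rr=fk(q,P0); return np.r_[(p-pos)/100,(Rr.inv()*Rt).as_rotvec()]
    f=least_squares(r,np.clip(q0,LO+.002,HI-.002),bounds=(LO,HI),max_nfev=60)
    return f.x if f.cost<1e-7 and np.abs(f.x-q0).max()<.8 else None
E
python3 - <<'E'
from lib import *
e=u(112); c=np.array([612,163.7,0]); Rt=flat(-1,20,e); d=Rt.as_matrix()[:,0]
g=c+8*e+[0,0,12]
plan((g-90*d,Rt),(g,Rt))
e=u(73.4); c=np.array([544.3,359.3,0]); Rt=flat(-1,20,e); d=Rt.as_matrix()[:,0]
g=c+8*e+[0,0,12]
plan((g-90*d,Rt),(g,Rt))
E
```

```text
now [419.1 384.  235. ] gap 93.9 F [-0.2  1.   0.1] t 2.375
row [0.122, -0.014, 0.095, 0.586, 0.261, 0.73] nrows 4.7 bad 0 q [0.41, 0.61, 1.4, -0.38, 1.17, 0.18] -> [597.5 199.7  96.6]
row [0.122, -0.014, 0.095, 0.873, 0.344, 0.759] nrows 1.4 bad 0 q [0.36, 0.72, 1.44, -0.41, 1.01, 0.2] -> [609.  171.1  12. ]
now [419.1 384.  235. ] gap 93.9 F [-0.2  1.   0.1] t 2.375
row [0.321, 0.031, 0.024, 0.328, 0.532, 0.173] nrows 5.4 bad 0 q [0.64, 0.89, 0.92, -0.2, 1.62, 0.95] -> [555.4 396.5  96.6]
row [0.321, 0.031, 0.024, 0.626, 0.565, 0.159] nrows 1.4 bad 0 q [0.62, 0.92, 1.07, -0.21, 1.43, 0.97] -> [546.6 367.   12. ]
```

```bash
python3 -m handwheel '[[0.122,-0.014,0.095,0.586,0.261,0.73,0.75],[0.122,-0.014,0.095,0.586,0.261,0.73,0.75],[0.122,-0.014,0.095,0.586,0.261,0.73,0.75],[0.122,-0.014,0.095,0.586,0.261,0.73,0.75],[0.122,-0.014,0.095,0.586,0.261,0.73,0.75],[0.122,-0.014,0.095,0.586,0.261,0.73,0.75],[0.122,-0.014,0.095,0.586,0.261,0.73,0.75],[0.122,-0.014,0.095,0.586,0.261,0.73,0.75]]' 8; python3 - <<'E'
from lib import *
for n in("scene","top"):
    im=camera(n); cv2.imwrite(f"pics/{n}1.png",im[:,:,::-1])
    h=cv2.cvtColor(im,cv2.COLOR_RGB2HSV); H,Sa,V=h[...,0],h[...,1],h[...,2]
    for b,s,c in blobs((H>105)&(H<130)&(Sa>130)&(V>60),30):
        cen,a,r,L=rect(n,b,12); print(n,c.round(1),s[4],cen.round(1),a.round(1),L.round(1))
e=u(112); c=np.array([612,163.7,0]); Rt=flat(-1,20,e); d=Rt.as_matrix()[:,0]
g=c+8*e+[0,0,12]
plan((g-20*d,Rt),(g,Rt))
E
```

```text
clock: 3.38
eef_pos: [597.4, 200.9, 97.8]
eef_rot: [0.008, 1.223, -1.179]
wrist_force: [0.5, 0.3, 0.0]
finger_gap: 70.4
scene [169.2  13.3] 126 [  370.5 -1259. ] 71.2 [ 18.3 302.6]
scene [461.9   1.2] 43 [-669.2 -453. ] 125.1 [39.7 57.8]
scene [598.5 128.6] 995 [-252.1  333.4] 87.9 [ 62.  250.4]
scene [355.1 258.8] 581 [616.9 161.7] 102.6 [45.2 78. ]
scene [267.2 252.4] 153 [758.2  15. ] 68.5 [26.7 34.2]
scene [445.  301.4] 816 [546.2 360.2] 73.2 [46.1 82.8]
top [283.3 105.9] 70 [817.5  81.8] 167.5 [23.5 24.5]
top [253.2 177.1] 410 [610.4 163.4] 112.3 [41.5 79.2]
now [597.4 200.6  97.4] gap 70.6 F [-0.2  0.3 -0.1] t 3.475
row [-0.0, -0.0, -0.001, 0.237, -0.002, 0.002] nrows 1.1 bad 0 q [0.37, 0.69, 1.44, -0.41, 1.05, 0.2] -> [606.4 177.5  30.8]
row [-0.0, -0.0, -0.001, 0.304, -0.002, 0.002] nrows 0.3 bad 0 q [0.36, 0.72, 1.44, -0.41, 1.01, 0.2] -> [609.  171.1  12. ]
```

View pics/scene1.png

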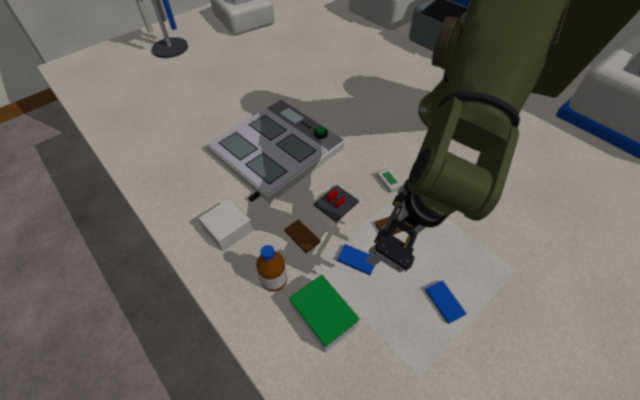

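View pics/top1.png

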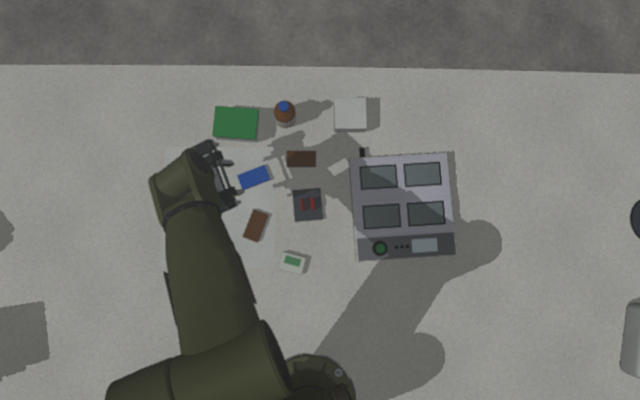

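Both views show the gripper poised at the +y end of cassette B, in line with it. Only two blue cassettes are present.

```bash
python3 -m handwheel '[[0,0,0,0.12,-0.002,0.002,0.75],[0,0,0,0.237,-0.002,0.002,0.75],[0,0,0,0.27,-0.002,0.002,0.75],[0,0,0,0.302,-0.002,0.002,0.75],[0,0,0,0.302,-0.002,0.002,0.75],[0,0,0,0.302,-0.002,0.002,0.75]]' 8; python3 - <<'E'
from lib import *
im=camera("scene"); cv2.imwrite("pics/s2.png",cv2.resize(im[200:330,290:470,::-1],None,fx=4,fy=4,interpolation=cv2.INTER_CUBIC))
print(telemetry.read_state()["eef_pos"],telemetry.read_state()["wrist_force"])
E
```

```text
clock: 4.22
eef_pos: [609.2, 171.8, 13.5]
eef_rot: [0.01, 1.223, -1.177]
wrist_force: [-0.2, -0.3, 0.2]
finger_gap: 70.7
[609.15028653 171.72969561  13.39512787] [-0.09174122  0.90456879  0.01762773]
```

View pics/s2.png

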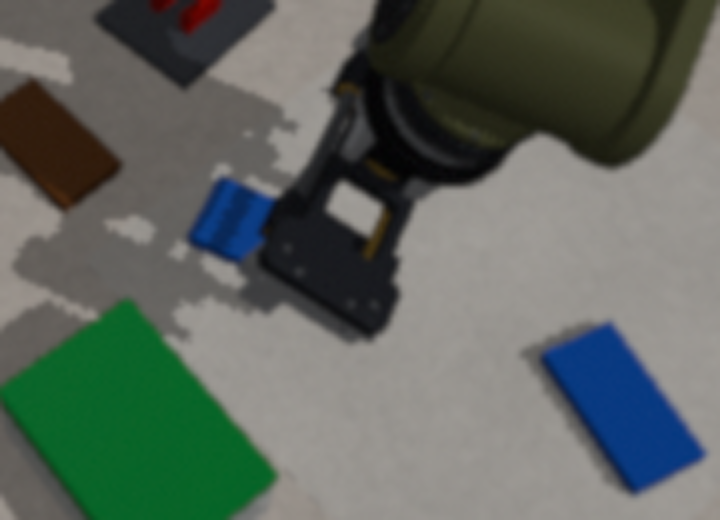

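```bash
python3 -m handwheel '[[0,0,0,0.004,0,0,0.65],[0,0,0,0.004,0,0,0.58],[0,0,0,0.004,0,0,0.54],[0,0,0,0.004,0,0,0.52],[0,0,0,0.004,0,0,0.5],[0,0,0,0.004,0,0,0.48],[0,0,0,0.004,0,0,0.46],[0,0,0,0.004,0,0,0.44],[0,0,0,0.004,0,0,0.44],[0,0,0,0.004,0,0,0.44]]' 8; python3 - <<'E'
from lib import *
e=u(112); Rt=flat(-1,20,e)
p=telemetry.read_state()["eef_pos"]; h=p+[0,0,120]
Rr=rackR(-1,20)
mid=S+[0,0,42]; n=-RY
t1=mid+up*8+n*6
plan((h,Rt),(t1+up*60,Rr),(t1+up*2,Rr))
E
```

```text
clock: 5.52
eef_pos: [609.3, 171.3, 12.2]
eef_rot: [0.01, 1.223, -1.177]
wrist_force: [-0.7, -0.3, -0.6]
finger_gap: 46.0
now [609.3 171.3  12.2] gap 46.0 F [-0.7 -0.3 -0.6] t 5.525
row [-0.0, -0.0, -0.001, -0.376, 0.001, 0.137] nrows 1.9 bad 0 q [0.36, 0.56, 1.38, -0.37, 1.21, 0.11] -> [609.3 171.3 132.2]
row [0.099, 0.495, 0.045, -0.194, -0.433, 0.523] nrows 8.5 bad 0 q [-0.47, 0.75, 1.52, 0.95, 1.72, -0.85] -> [536.5   4.  120. ]
row [0.099, 0.495, 0.045, -0.012, -0.434, 0.457] nrows 0.9 bad 0 q [-0.47, 0.86, 1.51, 0.94, 1.67, -0.93] -> [536.5   4.   62. ]
```

```bash
python3 -m handwheel '[[0,0,0,-0.06,0,0.022,0.44],[0,0,0,-0.2,0,0.073,0.44],[0,0,0,-0.376,0.001,0.137,0.44],[0,0,0,-0.376,0.001,0.137,0.44],[0,0,0,-0.376,0.001,0.137,0.44]]' 8; python3 - <<'E'
from lib import *
im=camera("scene"); cv2.imwrite("pics/s3.png",cv2.resize(im[150:350,250:500,::-1],None,fx=3,fy=3,interpolation=cv2.INTER_CUBIC))
Rr=rackR(-1,20)
mid=S+[0,0,42]; n=-RY
t1=mid+up*8+n*6
plan((t1+up*60,Rr))
E
```

```text
clock: 6.15
eef_pos: [609.0, 171.1, 132.5]
eef_rot: [0.01, 1.223, -1.177]
wrist_force: [-0.1, -0.5, -1.3]
finger_gap: 45.9
now [608.8 171.  131.6] gap 46.0 F [-0.  -0.5 -0.7] t 6.2
row [0.099, 0.495, 0.045, 0.181, -0.433, 0.387] nrows 8.5 bad 0 q [-0.47, 0.75, 1.52, 0.95, 1.72, -0.85] -> [536.5   4.  120. ]
```

View pics/s3.png

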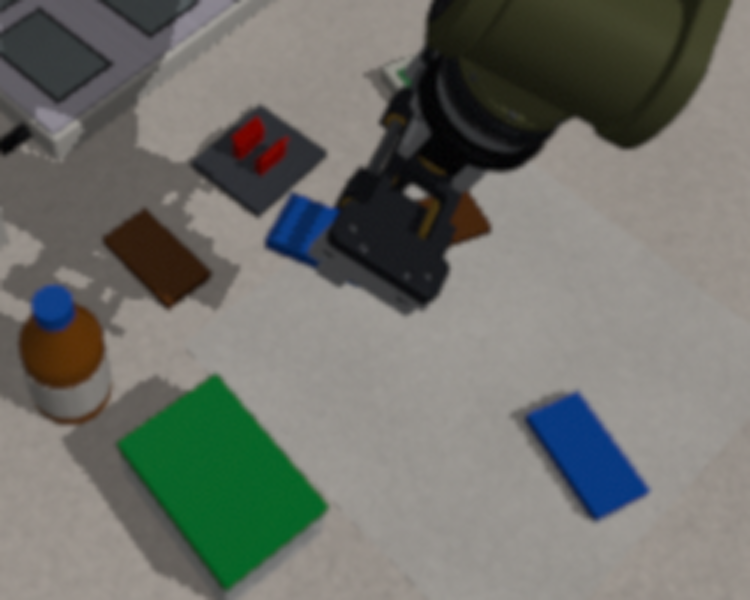

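The cassette is held and lifted level. Now I'll swing it over the rack.

```bash
python3 -m handwheel '[[0.012,0.062,0.006,0.023,-0.054,0.048,0.44],[0.025,0.124,0.011,0.045,-0.108,0.097,0.44],[0.037,0.186,0.017,0.068,-0.162,0.145,0.44],[0.05,0.248,0.022,0.09,-0.216,0.194,0.44],[0.062,0.309,0.028,0.113,-0.27,0.242,0.44],[0.074,0.371,0.034,0.136,-0.325,0.29,0.44],[0.087,0.433,0.039,0.158,-0.379,0.339,0.44],[0.099,0.495,0.045,0.181,-0.433,0.387,0.44],[0.099,0.495,0.045,0.181,-0.433,0.387,0.44],[0.099,0.495,0.045,0.181,-0.433,0.387,0.44],[0.099,0.495,0.045,0.181,-0.433,0.387,0.44]]' 8; python3 - <<'E'
from lib import *
Rr=rackR(-1,20)
mid=S+[0,0,42]; n=-RY
t1=mid+up*8+n*6
plan((t1+up*25,Rr),(t1+up*2,Rr))
for nm,(x0,y0,x1,y1) in(("scene",(260,120,420,240)),("top",(250,140,380,250))):
    im=camera(nm); cv2.imwrite(f"pics/{nm}4.png",cv2.resize(im[y0:y1,x0:x1,::-1],None,fx=5,fy=5,interpolation=cv2.INTER_CUBIC))
E
```

```text
clock: 7.58
eef_pos: [536.4, 4.3, 119.8]
eef_rot: [-3.141, 0.352, 1.649]
wrist_force: [0.1, 0.6, -0.6]
finger_gap: 45.7
now [536.4   4.3 119.8] gap 45.7 F [ 0.1  0.6 -0.6] t 7.575
row [-0.0, 0.001, 0.0, 0.039, 0.0, 0.109] nrows 0.6 bad 0 q [-0.47, 0.81, 1.52, 0.94, 1.69, -0.9] -> [536.5   4.   85. ]
row [-0.0, 0.001, 0.0, 0.066, 0.0, 0.181] nrows 0.4 bad 0 q [-0.47, 0.86, 1.51, 0.94, 1.67, -0.93] -> [536.5   4.   62. ]
```

View pics/scene4.png

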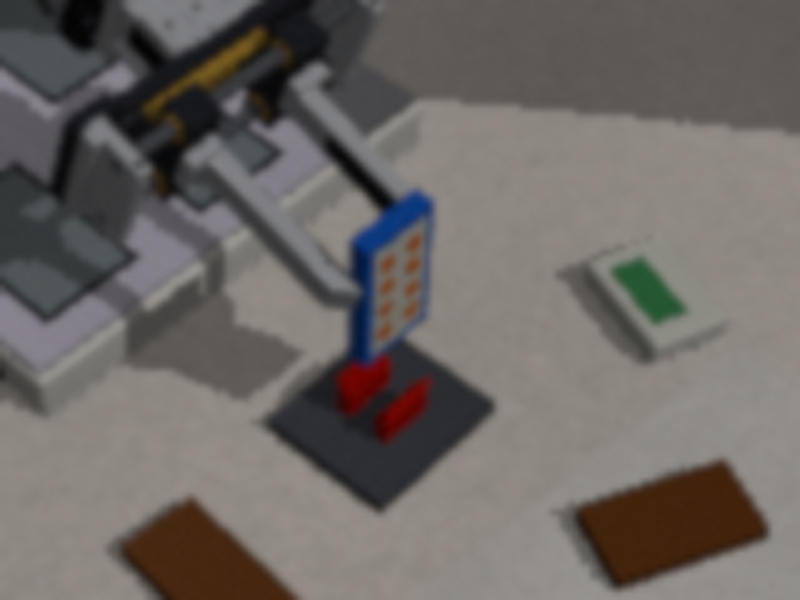

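View pics/top4.png

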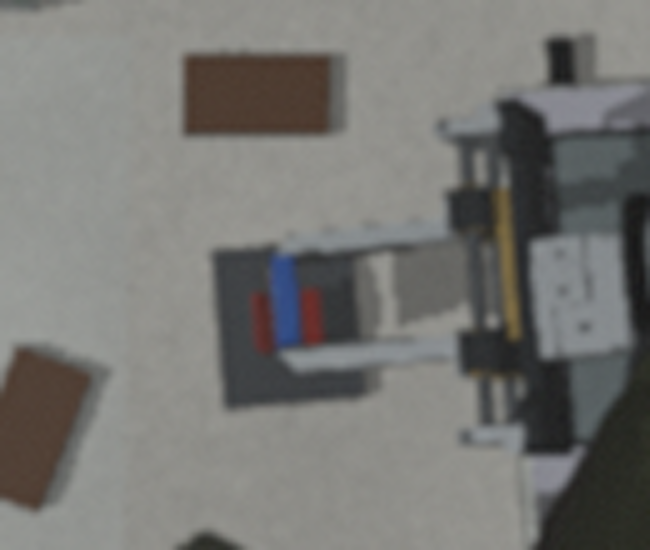

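The cassette stands upright over the slot, sample face towards +y. I'll check its alignment before lowering it.

```bash
python3 - <<'E'
from lib import *
im=camera("top"); h=cv2.cvtColor(im,cv2.COLOR_RGB2HSV); H,Sa,V=h[...,0],h[...,1],h[...,2]
m=(H>105)&(H<130)&(Sa>110)&(V>50); m[:,:290]=0; m[:,330:]=0; m[:180]=0;m[225:]=0
for b,s,c in blobs(m,20):
    print(c,s[4],rect("top",b,154))
q=telemetry.read_state()["eef_pos"]; print(q, q-up*0+RY*6)
E
```

```text
[306.69333333 199.45333333] 75 (array([534.83395193,  11.87251736]), np.float64(5.717156031250823), ((534.7825317382812, 11.909893989562988), (43.53383255004883, 10.484737396240234), 5.746180057525635), array([10.68323991, 44.95520964]))
[536.5088807    4.44093501 120.50778895] [536.04856653  10.42325153 120.50778895]
```

```bash
python3 - <<'E'
from lib import *
Rr=rackR(-1,20); t1=S+[0,0,42]+up*8-RY*6.8
plan((t1+up*28,Rr),(t1+up*12,Rr),(t1+up*2,Rr),(t1+up*1,Rr))
E
```

```text
now [536.5   4.4 120.5] gap 45.8 F [-0.5  0.6 -1.7] t 7.725
row [0.0, 0.001, 0.0, 0.034, -0.0, 0.103] nrows 0.5 bad 0 q [-0.47, 0.81, 1.52, 0.94, 1.69, -0.89] -> [536.5   3.2  88. ]
row [0.0, 0.001, 0.0, 0.052, -0.0, 0.153] nrows 0.3 bad 0 q [-0.47, 0.84, 1.51, 0.94, 1.68, -0.91] -> [536.5   3.2  72. ]
row [0.0, 0.001, 0.0, 0.063, -0.0, 0.184] nrows 0.2 bad 0 q [-0.47, 0.86, 1.51, 0.94, 1.67, -0.93] -> [536.5   3.2  62. ]
row [0.0, 0.001, 0.0, 0.065, -0.0, 0.188] nrows 0.0 bad 0 q [-0.47, 0.86, 1.51, 0.94, 1.67, -0.93] -> [536.5   3.2  61. ]
```

```bash
python3 -m handwheel '[[0,0.001,0,0.034,0,0.103,0.44],[0,0.001,0,0.034,0,0.103,0.44],[0,0.001,0,0.04,0,0.12,0.44],[0,0.001,0,0.046,0,0.137,0.44],[0,0.001,0,0.052,0,0.153,0.44],[0,0.001,0,0.052,0,0.153,0.44]]' 8; python3 - <<'E'
from lib import *
Rr=rackR(-1,20); t1=S+[0,0,42]+up*8-RY*6.8
plan((t1+up*6,Rr),(t1+up*2,Rr),(t1+up*1,Rr))
for nm,(x0,y0,x1,y1) in(("scene",(290,150,390,230)),("top",(270,160,350,230))):
    im=camera(nm); cv2.imwrite(f"pics/{nm}5.png",cv2.resize(im[y0:y1,x0:x1,::-1],None,fx=7,fy=7,interpolation=cv2.INTER_CUBIC))
E
```

```text
clock: 8.48
eef_pos: [536.5, 3.3, 71.8]
eef_rot: [-3.141, 0.349, 1.649]
wrist_force: [-0.2, -0.0, -0.8]
finger_gap: 45.9
now [536.5   3.3  71.8] gap 45.9 F [-0.2 -0.  -0.8] t 8.475
row [0.0, -0.0, 0.0, 0.006, 0.0, 0.018] nrows 0.1 bad 0 q [-0.47, 0.85, 1.51, 0.94, 1.68, -0.92] -> [536.5   3.2  66. ]
row [0.0, -0.0, 0.0, 0.011, 0.0, 0.031] nrows 0.1 bad 0 q [-0.47, 0.86, 1.51, 0.94, 1.67, -0.93] -> [536.5   3.2  62. ]
row [0.0, -0.0, 0.0, 0.012, 0.0, 0.034] nrows 0.0 bad 0 q [-0.47, 0.86, 1.51, 0.94, 1.67, -0.93] -> [536.5   3.2  61. ]
```

View pics/scene5.png

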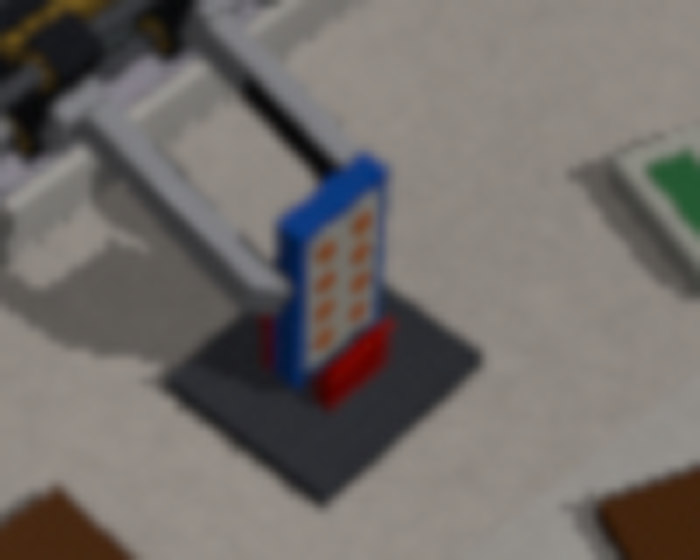

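View pics/top5.png

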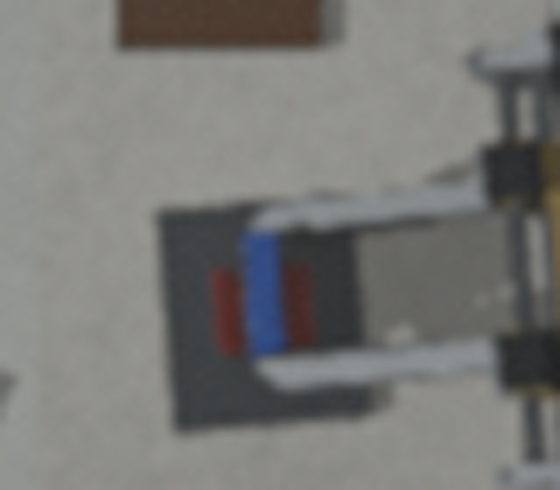

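The cassette is between the walls with no contact force. Next I'll lower it to the floor slowly.

```bash
python3 -m handwheel '[[0,0,0,0.003,0,0.009,0.44],[0,0,0,0.006,0,0.018,0.44],[0,0,0,0.009,0,0.025,0.44],[0,0,0,0.011,0,0.031,0.44],[0,0,0,0.011,0,0.031,0.44]]' 8; python3 -m handwheel '[[0,0,0,0.001,0,0.003,0.44],[0,0,0,0.001,0,0.003,0.44]]' 8;  python3 -m handwheel '[[0,0,0,0.001,0,0.003,0.44],[0,0,0,0.001,0,0.003,0.44]]' 8
```

```text
clock: 9.2
eef_pos: [536.6, 3.2, 62.2]
eef_rot: [3.142, 0.349, 1.649]
wrist_force: [0.0, 0.4, -1.0]
finger_gap: 45.6
clock: 9.45
eef_pos: [536.7, 3.2, 61.6]
eef_rot: [3.141, 0.348, 1.649]
wrist_force: [-1.0, -0.2, 3.4]
finger_gap: 46.3
clock: 9.7
eef_pos: [536.6, 3.1, 61.5]
eef_rot: [3.14, 0.347, 1.649]
wrist_force: [-3.4, -1.4, 8.4]
finger_gap: 45.8
```

```bash
python3 -m handwheel '[[0,0,0,-0.001,0,-0.003,0.44],[0,0,0,-0.001,0,-0.003,0.44]]' 8;  python3 -m handwheel '[[0,0,0,0,0,0,0.5],[0,0,0,0,0,0,0.53],[0,0,0,0,0,0,0.58],[0,0,0,0,0,0,0.62],[0,0,0,0,0,0,0.65],[0,0,0,0,0,0,0.65]]' 8; python3 - <<'E'
from lib import *
for nm,(x0,y0,x1,y1) in(("scene",(290,150,390,230)),("top",(270,160,350,230))):
    im=camera(nm); cv2.imwrite(f"pics/{nm}6.png",cv2.resize(im[y0:y1,x0:x1,::-1],None,fx=7,fy=7,interpolation=cv2.INTER_CUBIC))
Rr=rackR(-1,20);d=Rr.as_matrix()[:,0]; p=telemetry.read_state()["eef_pos"]
R2=rackR(1,40); d2=R2.as_matrix()[:,0]; t2=S+up*(42+10)+RY*7
plan((p-90*d,Rr),(p-90*d+up*120,Rr),(t2-120*d2+up*100,R2),(t2-70*d2,R2),(t2,R2))
E
```

```text
clock: 9.95
eef_pos: [536.7, 3.1, 62.3]
eef_rot: [3.14, 0.347, 1.649]
wrist_force: [0.6, -0.5, -0.3]
finger_gap: 45.9
clock: 10.7
eef_pos: [536.7, 3.1, 62.3]
eef_rot: [3.14, 0.347, 1.649]
wrist_force: [0.2, 0.4, -0.7]
finger_gap: 61.0
now [536.7   3.1  62.4] gap 61.6 F [0.2 0.9 0.5] t 10.8
row [0.001, -0.001, 0.0, -0.3, -0.0, -0.001] nrows 1.4 bad 0 q [-0.58, 0.87, 1.37, 0.87, 1.81, -0.88] -> [543.2 -81.2  93.2]
row [0.001, -0.001, 0.0, -0.436, 0.0, -0.377] nrows 1.9 bad 0 q [-0.58, 0.7, 1.36, 0.92, 1.93, -0.73] -> [543.2 -81.2 213.2]
row [0.001, -0.667, -0.0, 0.131, 0.001, -0.674] nrows 11.2 bad 0 q [0.48, 0.47, 1.45, -0.78, 1.63, 0.52] -> [528.4 108.6 239.1]
row [0.001, -0.667, -0.0, 0.161, 0.0, -0.217] nrows 2.2 bad 0 q [0.42, 0.61, 1.59, -0.82, 1.41, 0.68] -> [531.3  70.4 107. ]
row [0.001, -0.667, -0.0, 0.044, -0.0, -0.015] nrows 1.1 bad 0 q [0.33, 0.65, 1.65, -0.88, 1.28, 0.72] -> [535.5  17.   62. ]
```

View pics/scene6.png

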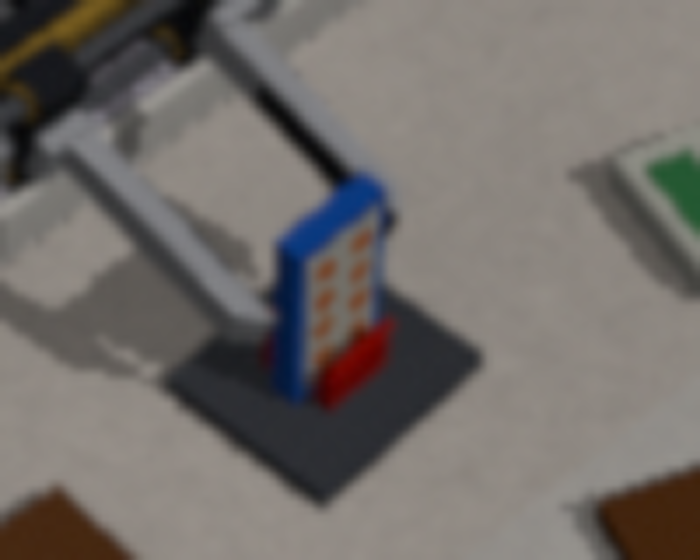

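The cassette stands free and upright in the slot. I'll withdraw and swing round to the other side.

```bash
python3 -m handwheel '[[0,0,0,-0.1,0,0,0.65],[0,0,0,-0.2,0,0,0.65],[0,0,0,-0.3,0,0,0.65],[0,0,0,-0.3,0,0,0.65],[0,0,0,-0.37,0,-0.18,0.65],[0,0,0,-0.436,0,-0.377,0.65],[0,0,0,-0.436,0,-0.377,0.65]]' 8; python3 - <<'E'
from lib import *
R2=rackR(1,40); d2=R2.as_matrix()[:,0]; t2=S+up*(42+10)+RY*7
plan((t2-120*d2+up*100,R2))
for nm in("scene","top"):
    im=camera(nm); cv2.imwrite(f"pics/{nm}7.png",im[:,:,::-1])
    h=cv2.cvtColor(im,cv2.COLOR_RGB2HSV); H,Sa,V=h[...,0],h[...,1],h[...,2]
    for b,s,c in blobs((H>105)&(H<130)&(Sa>110)&(V>50),30): print(nm,c.round(1),s[4],rect(nm,b,94)[0].round(1),rect(nm,b,94)[1:])
E
```

```text
clock: 11.68
eef_pos: [543.8, -80.5, 216.9]
eef_rot: [3.134, 0.351, 1.648]
wrist_force: [-0.0, -0.1, -1.1]
finger_gap: 61.0
now [543.8 -80.5 216.9] gap 61.0 F [-0.  -0.1 -1.1] t 11.675
row [0.002, -0.666, -0.003, 0.569, -0.001, -0.287] nrows 11.2 bad 0 q [0.48, 0.47, 1.45, -0.78, 1.63, 0.52] -> [528.4 108.6 239.1]
scene [169.2  13.5] 141 [  434.1 -1073.4] (np.float64(71.11081391488432), ((433.5828857421875, -1074.13671875), (267.29681396484375, 19.011966705322266), 71.23231506347656), array([ 18.16434515, 269.18532998]))
scene [598.9 129.8] 1203 [-117.2  346.5] (np.float64(86.74472555594673), ((-134.92950439453125, 346.4749755859375), (96.41104125976562, 230.48345947265625), 0.08022192120552063), array([ 62.93482724, 225.5964454 ]))
scene [334.  188.5] 146 [558.3  24.7] (np.float64(32.24713249403135), ((562.03076171875, 26.767547607421875), (101.05118560791016, 26.30744171142578), 30.21477508544922), array([ 21.76970715, 102.92418177]))
scene [267.3 252.1] 161 [778.4  59.6] (np.float64(64.8804284470915), ((777.8916625976562, 59.558353424072266), (34.19873809814453, 26.86832618713379)
[... 170 characters left out ...]
29674530029297, 41.908355712890625), 73.47651672363281), array([41.77018317, 74.19395454]))
top [283.4 106. ] 75 [793.5  77.2] (np.float64(67.09582931424077), ((793.4194946289062, 77.04781341552734), (22.23938751220703, 24.319881439208984), 0.6823640465736389), array([22.92381452, 23.68917819]))
top [182.9 200.4] 433 [534.9 338.3] (np.float64(73.36349217135151), ((534.923095703125, 338.46435546875), (75.9122314453125, 39.56960678100586), 73.52503967285156), array([39.5742525 , 76.41415332]))
top [307.2 201.5] 77 [535.3  10.6] (np.float64(3.5960605646503723), ((535.232666015625, 11.085390090942383), (45.04410934448242, 10.565628051757812), 0.57097327709198), array([11.49501294, 46.46385693]))
```

View pics/scene7.png

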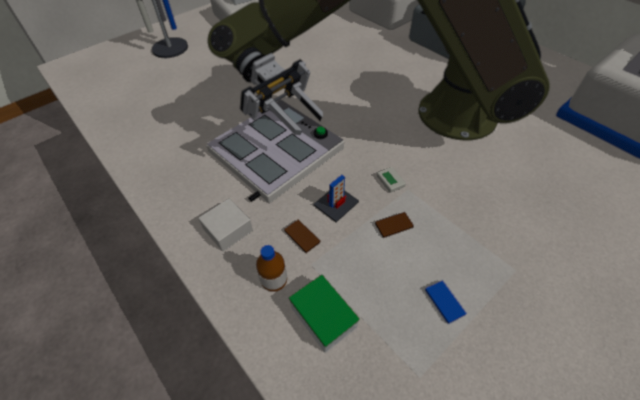

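Cassette B stands at scene pixel (335,190) and the other one is unchanged. Swinging round now.

```bash
python3 -m handwheel '[[0,-0.056,0,0.06,0,-0.03,0.65],[0,-0.111,0,0.11,0,-0.06,0.65],[0,-0.167,0,0.16,0,-0.09,0.65],[0,-0.222,0,0.2,0,-0.12,0.65],[0,-0.278,0,0.25,0,-0.14,0.65],[0.001,-0.333,-0.001,0.3,0,-0.16,0.65],[0.001,-0.389,-0.002,0.35,0,-0.18,0.65],[0.001,-0.444,-0.002,0.4,0,-0.21,0.65],[0.002,-0.5,-0.002,0.45,0,-0.23,0.65],[0.002,-0.556,-0.003,0.5,0,-0.25,0.65],[0.002,-0.611,-0.003,0.54,0,-0.27,0.65],[0.002,-0.666,-0.003,0.569,-0.001,-0.287,0.65]]' 8; python3 - <<'E'
from lib import *
R2=rackR(1,40); d2=R2.as_matrix()[:,0]; t2=S+up*(42+10)+RY*7
plan((t2-70*d2,R2),(t2-25*d2,R2),(t2,R2))
E
```

```text
clock: 13.28
eef_pos: [527.2, 110.1, 234.3]
eef_rot: [-0.013, 0.695, -1.501]
wrist_force: [0.3, 0.1, 0.3]
finger_gap: 61.1
now [527.2 110.1 234.3] gap 61.1 F [0.3 0.1 0.3] t 13.275
row [0.003, 0.001, 0.002, 0.374, 0.008, -0.241] nrows 2.1 bad 0 q [0.42, 0.61, 1.59, -0.82, 1.41, 0.68] -> [531.3  70.4 107. ]
row [0.003, 0.001, 0.002, 0.524, 0.008, -0.241] nrows 0.7 bad 0 q [0.36, 0.63, 1.63, -0.86, 1.33, 0.71] -> [534.   36.1  78.1]
row [0.003, 0.001, 0.002, 0.607, 0.009, -0.241] nrows 0.4 bad 0 q [0.33, 0.65, 1.65, -0.88, 1.28, 0.72] -> [535.5  17.   62. ]
```

```bash
python3 -m handwheel '[[0.003,0.001,0.002,0.18,0.004,-0.12,0.65],[0.003,0.001,0.002,0.374,0.008,-0.241,0.65],[0.003,0.001,0.002,0.374,0.008,-0.241,0.65],[0.003,0.001,0.002,0.374,0.008,-0.241,0.65]]' 8; python3 - <<'E'
from lib import *
R2=rackR(1,40); d2=R2.as_matrix()[:,0]; t2=S+up*(42+10)+RY*7
plan((t2-70*d2,R2),(t2-25*d2,R2),(t2,R2))
for nm,(x0,y0,x1,y1) in(("scene",(280,130,420,230)),("top",(250,160,350,230))):
    im=camera(nm); cv2.imwrite(f"pics/{nm}8.png",cv2.resize(im[y0:y1,x0:x1,::-1],None,fx=5.5,fy=5.5,interpolation=cv2.INTER_CUBIC))
E
```

```text
clock: 13.78
eef_pos: [531.7, 70.8, 107.4]
eef_rot: [0.001, 0.698, -1.493]
wrist_force: [1.0, -0.5, 1.2]
finger_gap: 61.1
now [531.7  70.8 107.4] gap 61.1 F [ 1.  -0.5  1.2] t 13.775
row [0.0, 0.0, -0.0, 0.002, -0.001, -0.0] nrows 0.0 bad 0 q [0.42, 0.61, 1.59, -0.82, 1.41, 0.68] -> [531.3  70.4 107. ]
row [0.0, 0.0, -0.0, 0.152, -0.001, -0.0] nrows 0.7 bad 0 q [0.36, 0.63, 1.63, -0.86, 1.33, 0.71] -> [534.   36.1  78.1]
row [0.0, 0.0, -0.0, 0.235, -0.001, -0.0] nrows 0.4 bad 0 q [0.33, 0.65, 1.65, -0.88, 1.28, 0.72] -> [535.5  17.   62. ]
```

View pics/top8.png

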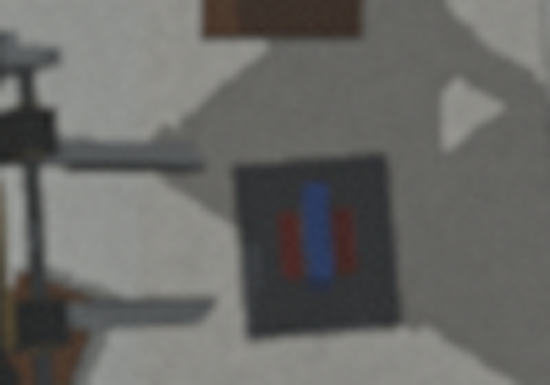

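The fingers straddle the standing cassette symmetrically. Advance and grip.

```bash
python3 -m handwheel '[[0,0,0,0.08,-0.001,0,0.65],[0,0,0,0.152,-0.001,0,0.65],[0,0,0,0.195,-0.001,0,0.65],[0,0,0,0.235,-0.001,0,0.65],[0,0,0,0.235,-0.001,0,0.65],[0,0,0,0.235,-0.001,0,0.58],[0,0,0,0.235,-0.001,0,0.54],[0,0,0,0.235,-0.001,0,0.52],[0,0,0,0.235,-0.001,0,0.5],[0,0,0,0.235,-0.001,0,0.48],[0,0,0,0.235,-0.001,0,0.46],[0,0,0,0.235,-0.001,0,0.44]]' 8; python3 -m handwheel '[[0,0,0,0,0,0,0.44],[0,0,0,0,0,0,0.44]]' 8; python3 - <<'E'
from lib import *
for nm,(x0,y0,x1,y1) in(("scene",(280,130,420,230)),("top",(250,160,350,230))):
    im=camera(nm); cv2.imwrite(f"pics/{nm}9.png",cv2.resize(im[y0:y1,x0:x1,::-1],None,fx=5.5,fy=5.5,interpolation=cv2.INTER_CUBIC))
R2=rackR(1,40); p=telemetry.read_state()["eef_pos"]
plan((p+up*45,R2),(p+up*120,R2))
E
```

```text
clock: 15.38
eef_pos: [536.3, 17.4, 63.5]
eef_rot: [0.005, 0.699, -1.49]
wrist_force: [-1.3, 1.1, 1.1]
finger_gap: 45.9
clock: 15.62
eef_pos: [536.3, 17.5, 63.5]
eef_rot: [0.005, 0.699, -1.49]
wrist_force: [-0.9, 0.9, -0.3]
finger_gap: 45.9
now [536.3  17.4  63.5] gap 45.7 F [-1.2  0.   1.5] t 15.725
row [-0.001, -0.0, -0.001, -0.097, 0.001, 0.115] nrows 0.7 bad 0 q [0.33, 0.57, 1.64, -0.87, 1.34, 0.65] -> [536.3  17.4 108.5]
row [-0.001, -0.0, -0.001, -0.257, 0.002, 0.306] nrows 1.2 bad 0 q [0.33, 0.46, 1.6, -0.85, 1.43, 0.54] -> [536.3  17.4 183.5]
```

View pics/scene9.png

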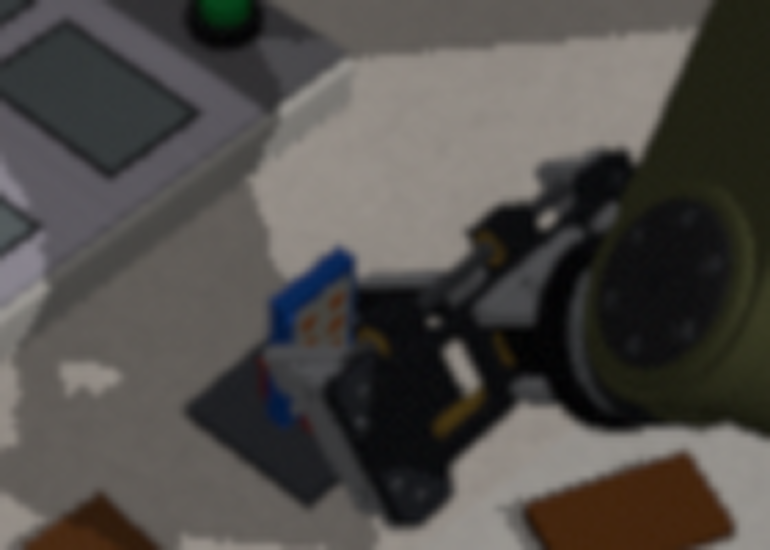

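```bash
python3 -m handwheel '[[0,0,0,-0.02,0,0.023,0.44],[0,0,0,-0.05,0,0.06,0.44],[0,0,0,-0.097,0.001,0.115,0.44],[0,0,0,-0.18,0.001,0.21,0.44],[0,0,0,-0.257,0.002,0.306,0.44],[0,0,0,-0.257,0.002,0.306,0.44],[0,0,0,-0.257,0.002,0.306,0.44]]' 8; cat >> lib.py <<'E'
WY=np.array([-np.sin(WPSI),np.cos(WPSI),0]); PL={1:np.array([503,-194.1,35]),2:np.array([511.6,-318.1,35]),3:np.array([612.5,-186.3,35]),4:np.array([621.3,-309.8,35])}
E
python3 - <<'E'
from lib import *
for nm,(x0,y0,x1,y1) in(("scene",(280,80,440,200)),("top",(250,130,400,240))):
    im=camera(nm); cv2.imwrite(f"pics/{nm}10.png",cv2.resize(im[y0:y1,x0:x1,::-1],None,fx=4.5,fy=4.5,interpolation=cv2.INTER_CUBIC))
e=-WY; Rt=flat(1,40,e); t=PL[3]+e*11.5+up*13.5
plan((t+up*110,Rt),(t+up*30,Rt),(t+up*2,Rt))
E
```

```text
clock: 16.6
eef_pos: [536.2, 17.3, 183.4]
eef_rot: [0.005, 0.699, -1.49]
wrist_force: [0.6, 1.0, -1.1]
finger_gap: 46.0
now [536.1  17.3 182.6] gap 45.6 F [-0.4  0.5 -1.1] t 16.7
row [0.003, 0.5, -0.001, 0.615, 0.201, 0.411] nrows 8.4 bad 0 q [-0.58, 0.8, 1.04, 0.55, 1.74, -0.68] -> [ 613.3 -197.8  158.5]
row [0.003, 0.5, -0.001, 0.786, 0.2, 0.207] nrows 1.3 bad 0 q [-0.58, 0.88, 1.09, 0.54, 1.63, -0.75] -> [ 613.3 -197.8   78.5]
row [0.003, 0.5, -0.001, 0.846, 0.2, 0.135] nrows 0.4 bad 0 q [-0.58, 0.92, 1.1, 0.54, 1.6, -0.77] -> [ 613.3 -197.8   50.5]
```

View pics/scene10.png

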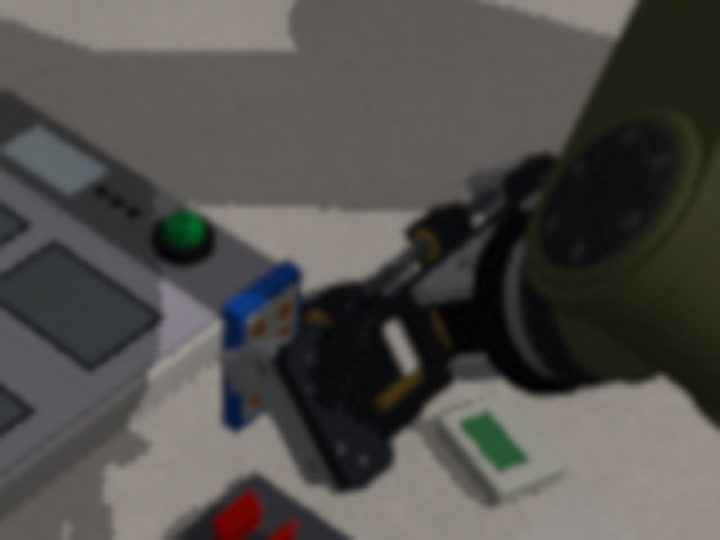

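```bash
python3 -m handwheel '[[0,0.055,0,0.068,0.022,0.046,0.44],[0.001,0.11,0,0.137,0.045,0.091,0.44],[0.001,0.165,0,0.205,0.067,0.137,0.44],[0.001,0.22,0,0.273,0.089,0.183,0.44],[0.002,0.275,0,0.342,0.112,0.228,0.44],[0.002,0.33,0,0.41,0.134,0.274,0.44],[0.002,0.385,-0.001,0.478,0.156,0.32,0.44],[0.003,0.44,-0.001,0.547,0.179,0.365,0.44],[0.003,0.5,-0.001,0.615,0.201,0.411,0.44],[0.003,0.5,-0.001,0.615,0.201,0.411,0.44],[0.003,0.5,-0.001,0.615,0.201,0.411,0.44]]' 8; python3 - <<'E'
from lib import *
for nm,(x0,y0,x1,y1) in(("scene",(180,60,340,200)),("top",(330,110,480,240))):
    im=camera(nm); cv2.imwrite(f"pics/{nm}11.png",cv2.resize(im[y0:y1,x0:x1,::-1],None,fx=4.2,fy=4.2,interpolation=cv2.INTER_CUBIC))
e=-WY; Rt=flat(1,40,e); t=PL[3]+e*11.5+up*13.5
plan((t+up*40,Rt),(t+up*10,Rt),(t+up*2,Rt))
E
```

```text
clock: 18.08
eef_pos: [613.3, -197.7, 157.7]
eef_rot: [-3.14, 0.873, 1.641]
wrist_force: [2.0, 1.0, -0.1]
finger_gap: 46.1
now [ 613.7 -196.9  159.5] gap 45.9 F [ 0.1  0.1 -0.6] t 18.175
row [0.001, 0.0, -0.0, 0.18, -0.002, 0.154] nrows 1.1 bad 0 q [-0.58, 0.87, 1.09, 0.54, 1.64, -0.74] -> [ 613.3 -197.8   88.5]
row [0.001, 0.0, -0.0, 0.256, -0.002, 0.218] nrows 0.5 bad 0 q [-0.58, 0.9, 1.1, 0.54, 1.61, -0.76] -> [ 613.3 -197.8   58.5]
row [0.001, 0.0, -0.0, 0.277, -0.002, 0.235] nrows 0.1 bad 0 q [-0.58, 0.92, 1.1, 0.54, 1.6, -0.77] -> [ 613.3 -197.8   50.5]
```

View pics/scene11.png

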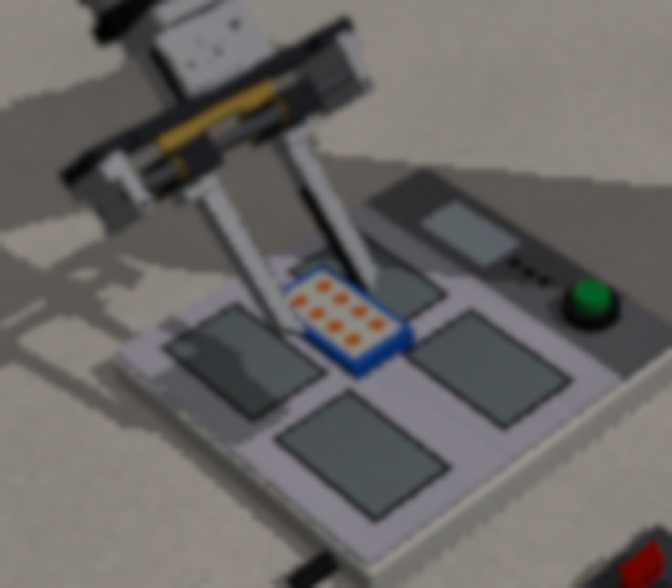

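View pics/top11.png

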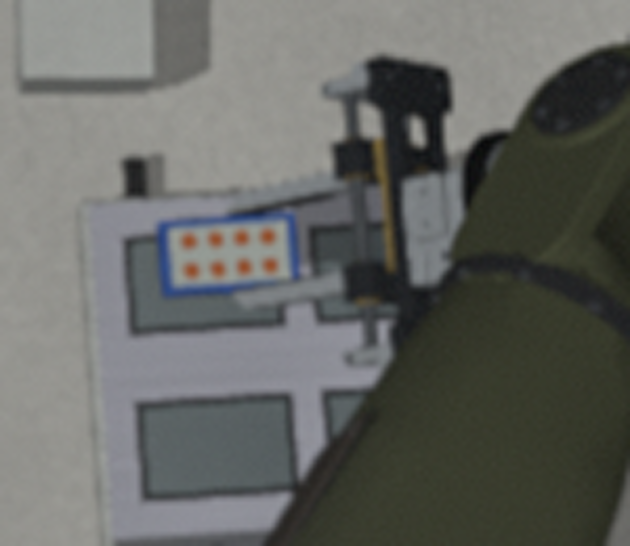

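Sample face is up and level above place 3. Now lower it.

```bash
python3 -m handwheel '[[0.001,0,0,0.09,-0.001,0.077,0.44],[0.001,0,0,0.18,-0.002,0.154,0.44],[0.001,0,0,0.218,-0.002,0.186,0.44],[0.001,0,0,0.256,-0.002,0.218,0.44],[0.001,0,0,0.266,-0.002,0.226,0.44],[0.001,0,0,0.266,-0.002,0.226,0.44],[0.001,0,0,0.266,-0.002,0.226,0.44]]' 8; python3 - <<'E'
from lib import *
im=camera("scene"); cv2.imwrite(f"pics/s12.png",cv2.resize(im[90:210,200:340,::-1],None,fx=5,fy=5,interpolation=cv2.INTER_CUBIC))
h=cv2.cvtColor(im,cv2.COLOR_RGB2HSV)
e=-WY; Rt=flat(1,40,e); t=PL[3]+e*11.5+up*13.5
plan((t+up*2,Rt),(t,Rt))
E
```

```text
clock: 19.05
eef_pos: [613.6, -197.9, 55.6]
eef_rot: [3.141, 0.875, 1.638]
wrist_force: [-0.1, -1.0, -0.4]
finger_gap: 45.6
now [ 613.6 -197.9   55.6] gap 45.7 F [-0.3  0.3 -0.4] t 19.1
row [-0.0, 0.001, -0.0, 0.013, -0.001, 0.011] nrows 0.1 bad 0 q [-0.58, 0.92, 1.1, 0.54, 1.6, -0.77] -> [ 613.3 -197.8   50.5]
row [-0.0, 0.001, -0.0, 0.018, -0.001, 0.015] nrows 0.0 bad 0 q [-0.58, 0.92, 1.1, 0.54, 1.59, -0.77] -> [ 613.3 -197.8   48.5]
```

View pics/s12.png

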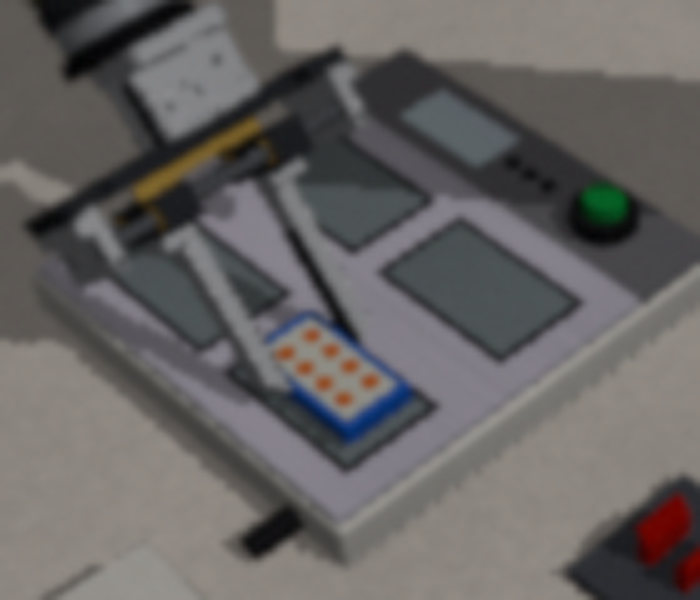

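```bash
python3 -m handwheel '[[0,0,0,0.006,0,0.005,0.44],[0,0,0,0.013,-0.001,0.011,0.44],[0,0,0,0.013,-0.001,0.011,0.44]]' 8; python3 -m handwheel '[[0,0,0,0.002,0,0.002,0.44],[0,0,0,0.003,0,0.002,0.44]]' 8; python3 -m handwheel '[[0,0,0,0.002,0,0.002,0.44],[0,0,0,0.003,0,0.002,0.44]]' 8
```

```text
clock: 19.48
eef_pos: [613.1, -197.8, 50.1]
eef_rot: [-3.141, 0.874, 1.639]
wrist_force: [-0.2, -0.4, -0.7]
finger_gap: 45.5
clock: 19.73
eef_pos: [613.2, -197.9, 49.5]
eef_rot: [3.141, 0.874, 1.638]
wrist_force: [-1.5, -2.6, 5.5]
finger_gap: 45.9
clock: 19.98
eef_pos: [613.2, -198.0, 49.5]
eef_rot: [3.14, 0.874, 1.638]
wrist_force: [-4.0, -1.2, 9.6]
finger_gap: 45.6
```

```bash
python3 -m handwheel '[[0,0,0,-0.002,0,-0.002,0.44],[0,0,0,-0.002,0,-0.002,0.5],[0,0,0,-0.002,0,-0.002,0.54],[0,0,0,-0.002,0,-0.002,0.58],[0,0,0,-0.002,0,-0.002,0.64],[0,0,0,-0.002,0,-0.002,0.64]]' 8; python3 - <<'E'
from lib import *
Rt=flat(1,40,-WY); d=Rt.as_matrix()[:,0]; p=telemetry.read_state()["eef_pos"]
im=camera("scene"); cv2.imwrite(f"pics/s13.png",cv2.resize(im[90:210,200:340,::-1],None,fx=5,fy=5,interpolation=cv2.INTER_CUBIC))
e=u(73.4); RA=flat(-1,20,e); dA=RA.as_matrix()[:,0]; g=np.array([544.3,359.3,0])+8*e+[0,0,12]
plan((p-60*d,Rt),(p-60*d+up*120,Rt),([560,120,230],RA),(g-90*dA,RA))
E
```

```text
clock: 20.72
eef_pos: [613.2, -197.9, 50.3]
eef_rot: [3.14, 0.874, 1.638]
wrist_force: [0.2, 0.5, 0.0]
finger_gap: 59.6
now [ 613.2 -197.9   50.3] gap 60.2 F [ 0.7  0.7 -0.4] t 20.775
row [0.0, 0.0, -0.0, -0.2, 0.0, 0.0] nrows 1.0 bad 0 q [-0.62, 0.91, 0.99, 0.52, 1.71, -0.74] -> [ 615.9 -236.4   96.2]
row [0.0, 0.0, -0.0, -0.507, 0.001, -0.256] nrows 1.9 bad 0 q [-0.62, 0.81, 0.89, 0.55, 1.89, -0.64] -> [ 615.9 -236.4  216.2]
row [0.118, -0.329, 0.02, 0.226, -0.104, -1.205] nrows 5.9 bad 0 q [0.28, 0.46, 1.3, -0.29, 1.57, 0.6] -> [560. 120. 230.]
row [0.118, -0.329, 0.02, 1.158, -0.057, -1.625] nrows 4.9 bad 0 q [0.64, 0.89, 0.92, -0.2, 1.62, 0.95] -> [555.4 396.5  96.6]
```

View pics/s13.png

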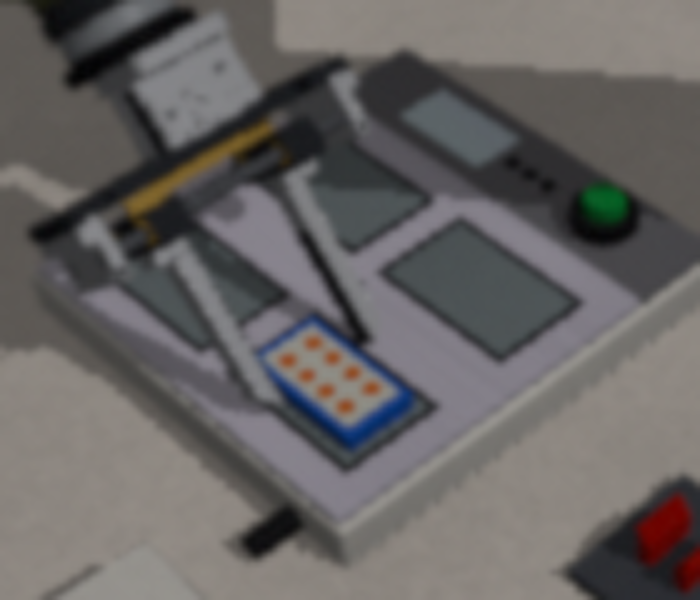

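```bash
python3 -m handwheel '[[0,0,0,-0.07,0,0,0.64],[0,0,0,-0.14,0,0,0.64],[0,0,0,-0.2,0,0,0.7],[0,0,0,-0.35,0.001,-0.13,0.75],[0,0,0,-0.507,0.001,-0.256,0.75],[0,0,0,-0.507,0.001,-0.256,0.75],[0,0,0,-0.507,0.001,-0.256,0.75]]' 8; cat >> lib.py <<'E'
def see(save=None):
    for nm in("scene","top"):
        im=camera(nm)
        if save: cv2.imwrite(f"pics/{nm}{save}.png",im[:,:,::-1])
        h=cv2.cvtColor(im,cv2.COLOR_RGB2HSV); H,Sa,V=h[...,0],h[...,1],h[...,2]
        for b,s,c in blobs((H>105)&(H<130)&(Sa>110)&(V>50),60):
            if nm=="scene" and c[1]<60: continue
            m=b.astype(np.uint8); cs,_=cv2.findContours(m,cv2.RETR_EXTERNAL,cv2.CHAIN_APPROX_NONE); f=np.zeros_like(m); cv2.drawContours(f,cs,-1,1,-1)
            for z in(12,47): 
                r=rect(nm,f>0,z); print(nm,z,c.round(1),int(f.sum()),r[0].round(1),r[1].round(1),r[3].round(1))
E
python3 - <<'E'
from lib import *
see(14)
for n in("scene","top"):
    im=camera(n); h=cv2.cvtColor(im,cv2.COLOR_RGB2HSV); H,Sa,V=h[...,0],h[...,1],h[...,2]
    m=(H<20)&(Sa>110)&(V>60); 
    x0,y0,x1,y1=(200,90,345,200) if n=="scene" else (350,150,455,232)
    k=np.zeros_like(m);k[y0:y1,x0:x1]=m[y0:y1,x0:x1]
    cc=[c for b,s,c in blobs(k,2)]; print(n,len(cc)); P=px2plane(n,cc,47)[:,:2]; print(P.mean(0),PL[3])
E
```

```text
clock: 21.65
eef_pos: [615.8, -236.4, 215.5]
eef_rot: [3.142, 0.874, 1.639]
wrist_force: [-0.8, -0.4, -0.2]
finger_gap: 70.8
scene 12 [598.9 129.8] 1205 [-247.7  336.6] 86.6 [ 70.7 253. ]
scene 47 [598.9 129.8] 1205 [-192.   340.8] 86.6 [ 67.4 241.2]
scene 12 [267.5 169.6] 169 [ 602.6 -197.2] 103.1 [ 64.7 104. ]
scene 47 [267.5 169.6] 169 [ 618.6 -168.1] 103.1 [61.6 99.1]
scene 12 [267.4 252.2] 161 [757.7  14.7] 66.4 [27.4 35.2]
scene 47 [267.4 252.2] 161 [766.5  34. ] 66.4 [26.1 33.6]
scene 12 [445.1 301.4] 839 [545.9 360.3] 73.6 [47.1 83.2]
scene 47 [445.1 301.4] 839 [564.6 363.4] 73.6 [44.9 79.3]
top 12 [283.4 106. ] 75 [817.1  81.4] 67.1 [24.4 25.2]
top 47 [283.4 106. ] 75 [807.   79.6] 67.1 [23.7 24.5]
top 12 [378.2 177.5] 121 [ 612.7 -189.7] 94.4 [ 63.3 114.8]
top 47 [378.2 177.5] 121 [ 607.7 -184.7] 94.4 [ 61.7 111.9]
top 12 [182.9 200.5] 431 [542.4 358.8] 73.3 [41.8 81.2]
top 47 [182.9 200.5] 431 [539.2 350. ] 73.3 [40.8 79.2]
scene 10
[ 597.72278775 -145.52229057] [ 612.5 -186.3   35. ]
top 8
[ 611.6407564  -185.03284064] [ 612.5 -186.3   35. ]
```

View pics/scene14.png

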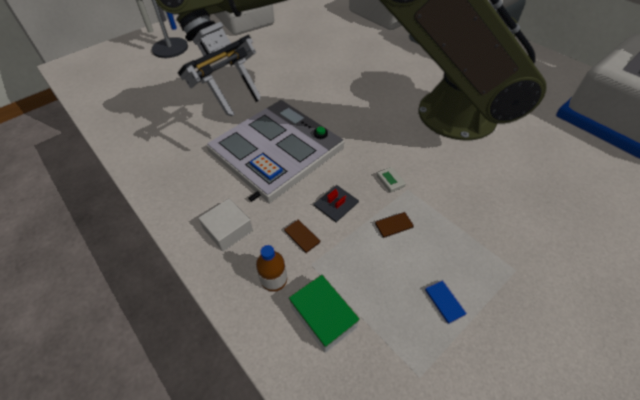

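Top-view spots give cassette B's centre as (611.6, −185.0), about 1.5 mm from place 3 and flat. Now cassette A, which hasn't moved.

```bash
python3 - <<'E'
from lib import *
e=u(73.4); RA=flat(-1,20,e)
plan(([570,40,230],RA))
E
```

```text
now [ 615.8 -236.3  214.8] gap 70.2 F [ 0.8  0.4 -0. ] t 21.85
row [0.117, -0.33, 0.021, 0.559, -0.089, -0.744] nrows 5.9 bad 0 q [0.15, 0.43, 1.34, -0.32, 1.52, 0.48] -> [570.  40. 230.]
```

```bash
python3 -m handwheel '[[0.02,-0.055,0.003,0.093,-0.015,-0.124,0.75],[0.039,-0.11,0.007,0.186,-0.03,-0.248,0.75],[0.058,-0.165,0.01,0.28,-0.045,-0.372,0.75],[0.078,-0.22,0.014,0.373,-0.06,-0.496,0.75],[0.097,-0.275,0.017,0.466,-0.074,-0.62,0.75],[0.117,-0.33,0.021,0.559,-0.089,-0.744,0.75],[0.117,-0.33,0.021,0.559,-0.089,-0.744,0.75]]' 8; python3 - <<'E'
from lib import *
see(15)
e=u(73.4); RA=flat(-1,20,e); dA=RA.as_matrix()[:,0]; g=np.array([544.2,359.5,0])+8*e+[0,0,12]
plan((g-120*dA,RA),(g-60*dA,RA),(g,RA))
E
```

```text
clock: 22.72
eef_pos: [569.5, 45.3, 228.6]
eef_rot: [-0.003, 1.218, -1.855]
wrist_force: [0.4, -0.7, -0.7]
finger_gap: 70.6
scene 12 [599.  129.8] 1204 [-247.6  336.8] 86.7 [ 70.6 253.1]
scene 47 [599.  129.8] 1204 [-191.9  341. ] 86.7 [ 67.3 241.3]
scene 12 [267.6 169.5] 170 [ 602.1 -197.6] 101.7 [ 66.  103.3]
scene 47 [267.6 169.5] 170 [ 618.2 -168.5] 101.7 [62.9 98.5]
scene 12 [267.3 252.1] 162 [757.8  14.6] 63.6 [27.3 35.6]
scene 47 [267.3 252.1] 162 [766.6  33.8] 63.6 [26.  33.9]
scene 12 [445.1 301.4] 839 [545.9 360.2] 73.7 [47.1 83.2]
scene 47 [445.1 301.4] 839 [564.6 363.3] 73.7 [44.9 79.3]
top 12 [283.5 105.9] 76 [817.2  81.2] 87.7 [24.4 25.4]
top 47 [283.5 105.9] 76 [807.1  79.4] 87.7 [23.8 24.8]
top 12 [182.9 200.4] 435 [542.5 358.7] 73.7 [42.2 81.1]
top 47 [182.9 200.4] 435 [539.2 350. ] 73.7 [41.2 79.1]
now [570.   40.7 229.1] gap 70.5 F [-0.  -0.8  0.1] t 22.825
row [0.001, 0.0, -0.0, -0.07, -0.381, -1.208] nrows 6.1 bad 0 q [0.65, 0.89, 0.86, -0.2, 1.68, 0.95] -> [558.2 406.5 124.8]
row [0.001, 0.0, -0.0, 0.13, -0.381, -1.208] nrows 1.0 bad 0 q [0.64, 0.89, 0.98, -0.21, 1.55, 0.96] -> [552.3 386.8  68.4]
row [0.001, 0.0, -0.0, 0.33, -0.381, -1.208] nrows 1.0 bad 0 q [0.62, 0.92, 1.07, -0.21, 1.43, 0.97] -> [546.5 367.2  12. ]
```

```bash
python3 -m handwheel '[[0,0,0,-0.05,-0.285,-0.9,0.75],[0,0,0,-0.05,-0.285,-0.9,0.75],[0,0,0,-0.05,-0.285,-0.9,0.75],[0,0,0,-0.05,-0.285,-0.9,0.75],[0,0,0,-0.05,-0.285,-0.9,0.75],[0,0,0,-0.05,-0.285,-0.9,0.75]]' 8; python3 - <<'E'
from lib import *
e=u(73.5); RA=flat(-1,20,e); dA=RA.as_matrix()[:,0]; g=np.array([544.2,359.5,0])+8*e+[0,0,12]
plan((g-70*dA,RA),(g-22*dA,RA),(g,RA))
E
```

```text
clock: 23.58
eef_pos: [561.1, 312.9, 149.1]
eef_rot: [-0.011, 1.22, -1.866]
wrist_force: [-0.1, -0.5, 0.5]
finger_gap: 70.4
now [561.1 312.9 149.1] gap 70.4 F [-0.1 -0.5  0.5] t 23.575
row [0.001, 0.0, 0.001, 0.141, -0.097, -0.307] nrows 1.7 bad 0 q [0.64, 0.89, 0.96, -0.21, 1.57, 0.96] -> [553.3 390.1  77.8]
row [0.001, 0.0, 0.001, 0.301, -0.096, -0.307] nrows 0.8 bad 0 q [0.63, 0.91, 1.04, -0.21, 1.48, 0.96] -> [548.6 374.4  32.7]
row [0.001, 0.0, 0.001, 0.375, -0.096, -0.307] nrows 0.4 bad 0 q [0.62, 0.92, 1.07, -0.21, 1.43, 0.97] -> [546.5 367.2  12. ]
```

```bash
python3 -m handwheel '[[0.001,0,0.001,0.02,-0.05,-0.16,0.75],[0.001,0,0.001,0.05,-0.097,-0.307,0.75],[0.001,0,0.001,0.141,-0.097,-0.307,0.75],[0.001,0,0.001,0.141,-0.097,-0.307,0.75],[0.001,0,0.001,0.141,-0.097,-0.307,0.75]]' 8; python3 - <<'E'
from lib import *
see(16)
e=u(73.5); RA=flat(-1,20,e); dA=RA.as_matrix()[:,0]; g=np.array([544.2,359.5,0])+8*e+[0,0,12]
plan((g-22*dA,RA),(g,RA))
E
```

```text
clock: 24.2
eef_pos: [554.7, 389.0, 79.7]
eef_rot: [0.004, 1.222, -1.857]
wrist_force: [0.5, 0.3, 0.2]
finger_gap: 70.4
scene 12 [630.4 145.9] 276 [-246.1  431.2] 33.9 [45.9 75.7]
scene 47 [630.4 145.9] 276 [-190.5  431. ] 33.9 [43.7 72.2]
scene 12 [267.5 169.6] 165 [ 602.5 -197.2] 102.8 [ 64.6 104.5]
scene 47 [267.5 169.6] 165 [ 618.6 -168.2] 102.8 [61.6 99.7]
scene 12 [267.3 252.1] 162 [757.8  14.6] 63.6 [27.3 35.6]
scene 47 [267.3 252.1] 162 [766.6  33.8] 63.6 [26.  33.9]
scene 12 [439.6 297.6] 486 [547.5 347.4] 52.8 [38.9 82. ]
scene 47 [439.6 297.6] 486 [566.2 351.1] 52.8 [37.1 78.2]
top 12 [283.4 106. ] 75 [817.1  81.4] 67.1 [24.4 25.2]
top 47 [283.4 106. ] 75 [807.   79.6] 67.1 [23.7 24.5]
top 12 [378.2 177.8] 121 [ 611.8 -189.5] 94.6 [ 62.4 117. ]
top 47 [378.2 177.8] 121 [ 606.8 -184.5] 94.6 [ 60.8 114.1]
top 12 [182.7 200.5] 430 [542.4 359.1] 72.7 [41.8 80.7]
top 47 [182.7 200.5] 430 [539.1 350.4] 72.7 [40.8 78.7]
now [554.4 389.7  79.7] gap 70.7 F [ 0.2 -0.1  0.7] t 24.3
row [-0.0, -0.0, -0.0, 0.166, -0.004, -0.002] nrows 0.8 bad 0 q [0.63, 0.91, 1.04, -0.21, 1.48, 0.96] -> [548.6 374.4  32.7]
row [-0.0, -0.0, -0.0, 0.239, -0.004, -0.002] nrows 0.4 bad 0 q [0.62, 0.92, 1.07, -0.21, 1.43, 0.97] -> [546.5 367.2  12. ]
```

View pics/scene16.png

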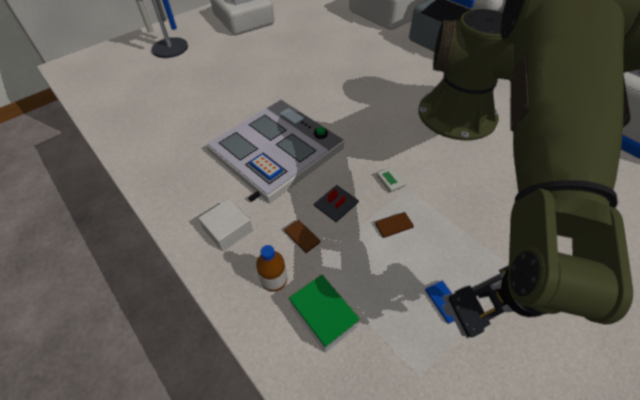

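Cassette A (scene (440,298)) is unmoved and the gripper is lined up at its end. Descend and grip.

```bash
python3 -m handwheel '[[0,0,0,0.08,-0.002,-0.001,0.75],[0,0,0,0.166,-0.004,-0.002,0.75],[0,0,0,0.2,-0.004,-0.002,0.75],[0,0,0,0.238,-0.004,-0.002,0.75],[0,0,0,0.238,-0.004,-0.002,0.75],[0,0,0,0.238,-0.004,-0.002,0.7]]' 8; python3 - <<'E'
from lib import *
im=camera("scene"); cv2.imwrite("pics/s17.png",cv2.resize(im[240:370,380:540,::-1],None,fx=4.5,fy=4.5,interpolation=cv2.INTER_CUBIC))
E
```

```text
clock: 25.05
eef_pos: [546.9, 367.6, 13.2]
eef_rot: [0.007, 1.223, -1.853]
wrist_force: [0.9, 0.3, 1.3]
finger_gap: 65.9
```

View pics/s17.png

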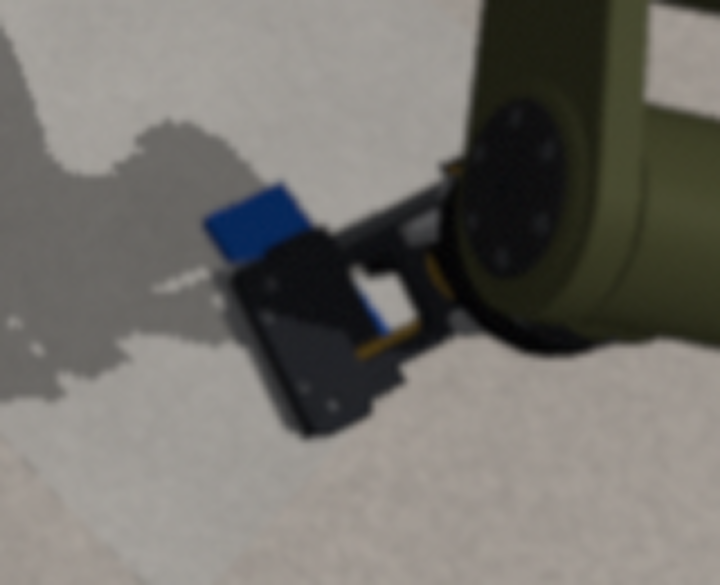

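```bash
python3 -m handwheel '[[0,0,0,0.003,0,0,0.62],[0,0,0,0.003,0,0,0.57],[0,0,0,0.003,0,0,0.54],[0,0,0,0.003,0,0,0.52],[0,0,0,0.003,0,0,0.5],[0,0,0,0.003,0,0,0.48],[0,0,0,0.003,0,0,0.46],[0,0,0,0.003,0,0,0.44],[0,0,0,0.003,0,0,0.44],[0,0,0,0.003,0,0,0.44]]' 8; python3 - <<'E'
from lib import *
e=u(73.5); RA=flat(-1,20,e); s=telemetry.read_state(); p=s["eef_pos"]; RA=R.from_euler("xyz",s["eef_rot"])
print("along e",(p-[544.2,359.5,0])@e)
Rr=rackR(-1,20); t1=S+[0,0,42]+up*8-RY*6.8
plan((p+up*20,RA),(p+up*140,RA),(t1+up*90,Rr))
E
```

```text
clock: 26.35
eef_pos: [546.8, 367.3, 12.3]
eef_rot: [0.007, 1.223, -1.853]
wrist_force: [0.6, 0.2, 0.4]
finger_gap: 45.7
along e 8.225258015911846
now [546.8 367.3  12.3] gap 45.7 F [0.6 0.2 0.4] t 26.35
row [0.0, 0.0, 0.0, -0.063, 0.0, 0.023] nrows 0.3 bad 0 q [0.62, 0.89, 1.07, -0.21, 1.46, 0.96] -> [546.8 367.3  32.3]
row [0.0, 0.0, 0.0, -0.439, 0.001, 0.159] nrows 1.9 bad 0 q [0.62, 0.78, 0.99, -0.21, 1.66, 0.92] -> [546.8 367.3 152.3]
row [-0.117, 0.494, -0.055, -0.031, 0.314, 1.259] nrows 8.6 bad 0 q [-0.47, 0.7, 1.52, 0.95, 1.75, -0.81] -> [536.5   3.2 150. ]
```

```bash
python3 -m handwheel '[[0,0,0,-0.03,0,0.012,0.44],[0,0,0,-0.063,0,0.023,0.44],[0,0,0,-0.25,0,0.09,0.44],[0,0,0,-0.439,0.001,0.159,0.44],[0,0,0,-0.439,0.001,0.159,0.44]]' 8; python3 -m handwheel '[[0,0,0,0.06,0.05,0.17,0.44],[0,0,0,0.06,0.1,0.36,0.44],[0,0,0,0.06,0.16,0.55,0.44],[0,0,0,0.06,0.16,0.55,0.44]]' 8; python3 - <<'E'
from lib import *
see(18)
Rr=rackR(-1,20); t1=S+[0,0,42]+up*8-RY*6.8
plan((t1+up*80,Rr))
E
```

```text
clock: 26.98
eef_pos: [548.3, 368.4, 159.0]
eef_rot: [0.027, 1.231, -1.834]
wrist_force: [-0.3, 1.3, -1.4]
finger_gap: 45.7
clock: 27.48
eef_pos: [548.5, 196.9, 199.2]
eef_rot: [0.033, 1.232, -1.832]
wrist_force: [0.4, 0.0, -1.6]
finger_gap: 45.5
scene 12 [598.9 129.8] 1201 [-247.5  336.8] 86.8 [ 70.4 253. ]
scene 47 [598.9 129.8] 1201 [-191.8  341. ] 86.8 [ 67.1 241.2]
scene 12 [267.3 169.5] 169 [ 602.8 -198. ] 102.7 [ 65.  105.1]
scene 47 [267.3 169.5] 169 [ 618.8 -168.8] 102.7 [ 61.9 100.2]
scene 12 [405.  212.4] 257 [431.  151.3] 162.7 [32.6 61.6]
scene 47 [405.  212.4] 257 [455.1 164.1] 162.7 [31.1 58.7]
scene 12 [267.3 252.3] 161 [757.9  14.9] 66.3 [27.5 35. ]
scene 47 [267.3 252.3] 161 [766.7  34.1] 66.3 [26.2 33.4]
top 12 [283.5 105.9] 76 [817.2  81.2] 87.7 [24.4 25.4]
top 47 [283.5 105.9] 76 [807.1  79.4] 87.7 [23.8 24.8]
top 12 [378.1 179.4] 82 [ 607.3 -189.2] 94.6 [ 54.7 117.8]
top 47 [378.1 179.4] 82 [ 602.5 -184.2] 94.6 [ 53.4 114.9]
top 12 [233.2 193. ] 557 [564.9 218.5] 72.1 [48.6 90.6]
top 47 [233.2 193. ] 557 [561.1 213.2] 72.1 [47.4 88.3]
now [547.8 199.9 197.3] gap 45.8 F [-0.4 -0.2 -0.9] t 27.575
row [-0.116, 0.491, -0.058, 0.394, 0.149, 0.538] nrows 8.5 bad 0 q [-0.47, 0.72, 1.52, 0.95, 1.74, -0.83] -> [536.5   3.2 140. ]
```

View pics/scene18.png

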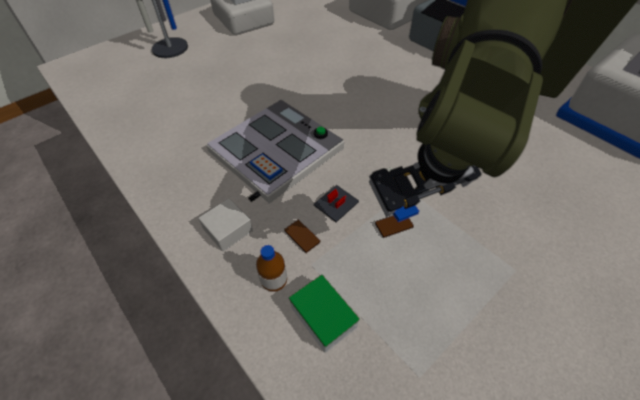

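The cassette is held (scene (405,212)) at z≈200. Swinging it over the rack.

```bash
python3 -m handwheel '[[-0.013,0.055,-0.006,0.044,0.017,0.06,0.44],[-0.026,0.109,-0.013,0.088,0.033,0.12,0.44],[-0.039,0.164,-0.019,0.131,0.05,0.179,0.44],[-0.052,0.218,-0.026,0.175,0.066,0.239,0.44],[-0.064,0.273,-0.032,0.219,0.083,0.299,0.44],[-0.077,0.327,-0.039,0.263,0.099,0.359,0.44],[-0.09,0.382,-0.045,0.306,0.116,0.418,0.44],[-0.103,0.436,-0.052,0.35,0.132,0.478,0.44],[-0.116,0.491,-0.058,0.394,0.149,0.538,0.44],[-0.116,0.491,-0.058,0.394,0.149,0.538,0.44],[-0.116,0.491,-0.058,0.394,0.149,0.538,0.44]]' 8; python3 - <<'E'
from lib import *
Rr=rackR(-1,20); t1=S+[0,0,42]+up*8-RY*6.8
plan((t1+up*28,Rr),(t1+up*12,Rr))
for nm,(x0,y0,x1,y1) in(("scene",(260,100,420,230)),("top",(250,140,380,250))):
    im=camera(nm); cv2.imwrite(f"pics/{nm}19.png",cv2.resize(im[y0:y1,x0:x1,::-1],None,fx=4.5,fy=4.5,interpolation=cv2.INTER_CUBIC))
h=cv2.cvtColor(im,cv2.COLOR_RGB2HSV); H,Sa,V=h[...,0],h[...,1],h[...,2]
m=(H>105)&(H<130)&(Sa>110)&(V>50); m[:,:290]=0; m[:,330:]=0; m[:180]=0;m[225:]=0
for b,s,c in blobs(m,20): print(c,s[4],rect("top",b,174))
E
```

```text
clock: 28.95
eef_pos: [536.7, 4.4, 139.7]
eef_rot: [-3.141, 0.352, 1.65]
wrist_force: [0.1, 0.5, 0.1]
finger_gap: 45.8
now [536.7   4.4 139.7] gap 45.8 F [0.1 0.5 0.1] t 28.95
row [0.0, 0.001, 0.001, 0.056, -0.001, 0.163] nrows 0.8 bad 0 q [-0.47, 0.81, 1.52, 0.94, 1.69, -0.89] -> [536.5   3.2  88. ]
row [0.0, 0.001, 0.001, 0.074, -0.001, 0.213] nrows 0.3 bad 0 q [-0.47, 0.84, 1.51, 0.94, 1.68, -0.91] -> [536.5   3.2  72. ]
[306.60526316 198.68421053] 76 (array([534.8181766 ,  12.08188831]), np.float64(5.1271599075484176), ((535.104736328125, 12.234474182128906), (42.829524993896484, 10.308646202087402), 5.2655229568481445), array([10.76775772, 44.84345552]))
```

View pics/scene19.png

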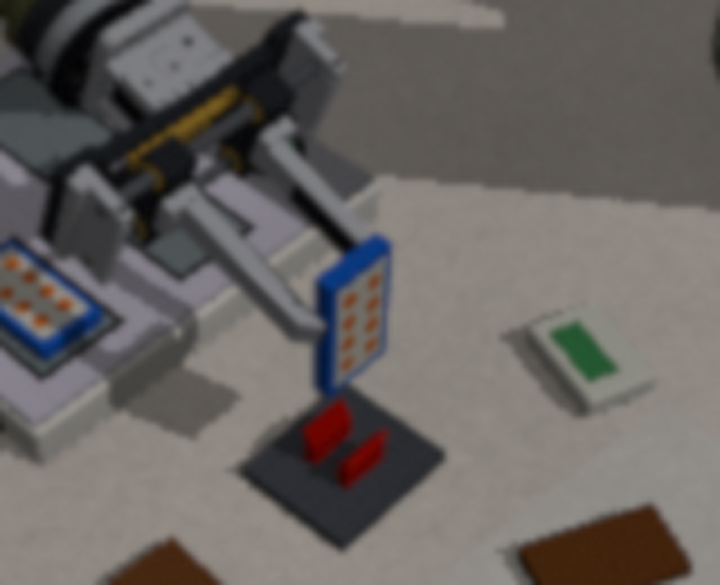

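View pics/top19.png

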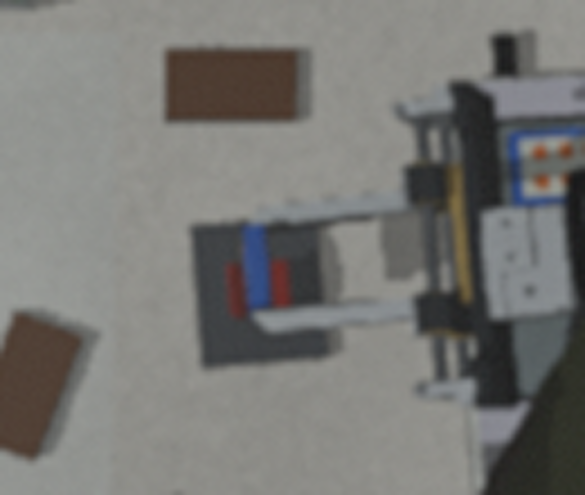

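```bash
python3 -m handwheel '[[0,0.001,0.001,0.03,0,0.09,0.44],[0,0.001,0.001,0.056,-0.001,0.163,0.44],[0,0.001,0.001,0.056,-0.001,0.163,0.44],[0,0.001,0.001,0.062,-0.001,0.18,0.44],[0,0.001,0.001,0.068,-0.001,0.197,0.44],[0,0.001,0.001,0.074,-0.001,0.213,0.44],[0,0.001,0.001,0.074,-0.001,0.213,0.44]]' 8; python3 -m handwheel '[[0,0,0,0.003,0,0.009,0.44],[0,0,0,0.006,0,0.018,0.44],[0,0,0,0.009,0,0.025,0.44],[0,0,0,0.01,0,0.03,0.44],[0,0,0,0.01,0,0.03,0.44]]' 8; python3 - <<'E'
from lib import *
for nm,(x0,y0,x1,y1) in(("scene",(290,150,390,230)),("top",(270,160,350,230))):
    im=camera(nm); cv2.imwrite(f"pics/{nm}20.png",cv2.resize(im[y0:y1,x0:x1,::-1],None,fx=6,fy=6,interpolation=cv2.INTER_CUBIC))
print(telemetry.read_state()["eef_pos"])
E
```

```text
clock: 29.92
eef_pos: [536.6, 3.4, 73.0]
eef_rot: [3.139, 0.349, 1.647]
wrist_force: [0.5, -1.2, -0.5]
finger_gap: 45.8
clock: 30.55
eef_pos: [536.6, 3.1, 63.4]
eef_rot: [3.14, 0.349, 1.647]
wrist_force: [0.2, 0.2, -1.2]
finger_gap: 45.5
[536.67003809   3.09335985  63.5572938 ]
```

View pics/scene20.png

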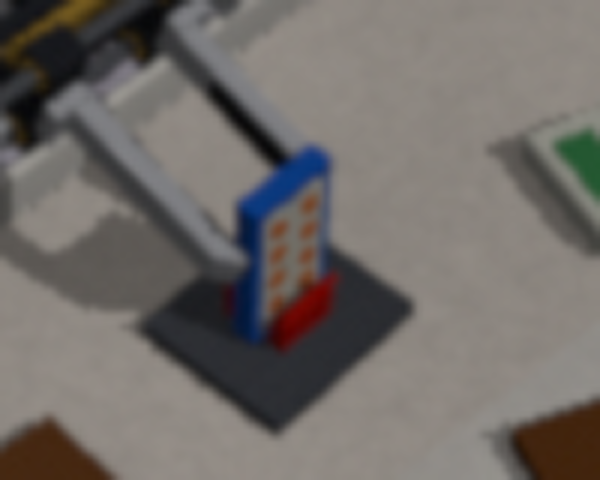

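```bash
python3 -m handwheel '[[0,0,0,0.001,0,0.004,0.44],[0,0,0,0.001,0,0.004,0.44]]' 8; python3 -m handwheel '[[0,0,0,0,0,0.002,0.44],[0,0,0,0,0,0.002,0.44]]' 8
```

```text
clock: 30.9
eef_pos: [536.7, 2.9, 62.3]
eef_rot: [3.139, 0.349, 1.647]
wrist_force: [-0.1, -0.6, -0.5]
finger_gap: 45.9
clock: 31.15
eef_pos: [536.7, 2.7, 61.7]
eef_rot: [3.139, 0.349, 1.647]
wrist_force: [-0.1, 0.1, -0.5]
finger_gap: 45.9
```

```bash
python3 -m handwheel '[[0,0,0,0,0,0,0.46],[0,0,0,0,0,0,0.5],[0,0,0,0,0,0,0.53],[0,0,0,0,0,0,0.58],[0,0,0,0,0,0,0.62],[0,0,0,0,0,0,0.65],[0,0,0,0,0,0,0.65]]' 8; python3 - <<'E'
from lib import *
im=camera("scene"); cv2.imwrite(f"pics/s21.png",cv2.resize(im[150:230,290:390,::-1],None,fx=6,fy=6,interpolation=cv2.INTER_CUBIC))
E
```

```text
clock: 32.02
eef_pos: [536.7, 2.8, 61.7]
eef_rot: [3.139, 0.349, 1.647]
wrist_force: [-0.4, 0.7, -0.3]
finger_gap: 60.8
```

View pics/s21.png

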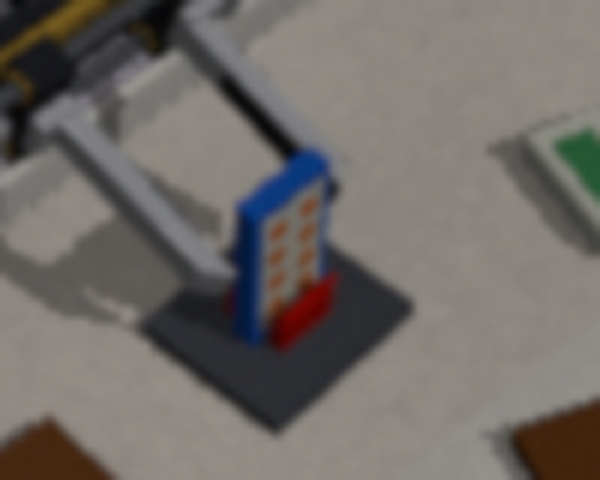

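It stands free and upright. I'll withdraw and swing to the other side as before.

```bash
python3 -m handwheel '[[0,0,0,-0.1,0,0,0.65],[0,0,0,-0.2,0,0,0.65],[0,0,0,-0.3,0,0,0.65],[0,0,0,-0.3,0,0,0.65],[0,0,0,-0.37,0,-0.18,0.65],[0,0,0,-0.436,0,-0.377,0.65],[0,0,0,-0.436,0,-0.377,0.65]]' 8; python3 - <<'E'
from lib import *
see(22)
R2=rackR(1,40); d2=R2.as_matrix()[:,0]; t2=S+up*(42+10)+RY*7
plan((t2-120*d2+up*100,R2))
E
```

```text
clock: 32.95
eef_pos: [543.5, -80.7, 216.4]
eef_rot: [3.133, 0.353, 1.645]
wrist_force: [0.6, 0.3, -1.3]
finger_gap: 61.2
scene 12 [598.8 129.7] 1207 [-247.6  336.5] 86.7 [ 70.7 253.2]
scene 47 [598.8 129.7] 1207 [-191.9  340.7] 86.7 [ 67.5 241.4]
scene 12 [267.4 169.6] 169 [ 602.8 -197.5] 103.9 [ 64.4 105.3]
scene 47 [267.4 169.6] 169 [ 618.8 -168.4] 103.9 [ 61.4 100.4]
scene 12 [333.9 188.6] 144 [511.1 -24.7] 32.9 [ 23.7 115.6]
scene 47 [333.9 188.6] 144 [531.4  -3.6] 32.9 [ 22.6 110.2]
scene 12 [267.2 252.2] 163 [757.8  14.6] 63.1 [27.5 35.5]
scene 47 [267.2 252.2] 163 [766.7  33.8] 63.1 [26.2 33.8]
top 12 [283.4 106. ] 75 [817.1  81.4] 67.1 [24.4 25.2]
top 47 [283.4 106. ] 75 [807.   79.6] 67.1 [23.7 24.5]
top 12 [307.4 201.5] 76 [542.9  10. ] 3.4 [11.8 51.3]
top 47 [307.4 201.5] 76 [539.7  10. ] 3.4 [11.5 50. ]
now [542.6 -80.4 212.3] gap 61.0 F [-0.7  0.6 -0.7] t 33.05
row [0.0, -0.667, -0.001, 0.563, 0.002, -0.3] nrows 11.2 bad 0 q [0.48, 0.47, 1.45, -0.78, 1.63, 0.52] -> [528.4 108.6 239.1]
```

```bash
python3 -m handwheel '[[0,-0.056,0,0.06,0,-0.03,0.65],[0,-0.111,0,0.11,0,-0.06,0.65],[0,-0.167,0,0.16,0,-0.09,0.65],[0,-0.222,0,0.2,0,-0.12,0.65],[0,-0.278,0,0.25,0,-0.14,0.65],[0,-0.333,0,0.3,0.001,-0.16,0.65],[0,-0.389,0,0.35,0.001,-0.19,0.65],[0,-0.444,-0.001,0.4,0.001,-0.22,0.65],[0,-0.5,-0.001,0.45,0.001,-0.24,0.65],[0,-0.556,-0.001,0.5,0.002,-0.26,0.65],[0,-0.611,-0.001,0.54,0.002,-0.28,0.65],[0,-0.667,-0.001,0.563,0.002,-0.3,0.65]]' 8; python3 - <<'E'
from lib import *
R2=rackR(1,40); d2=R2.as_matrix()[:,0]; t2=S+up*(42+10)+RY*7
plan((t2-70*d2,R2),(t2-25*d2,R2),(t2,R2))
E
```

```text
clock: 34.55
eef_pos: [528.1, 109.7, 237.6]
eef_rot: [-0.004, 0.69, -1.493]
wrist_force: [1.1, -0.5, 1.1]
finger_gap: 61.3
now [528.1 109.7 237.6] gap 61.3 F [ 1.1 -0.5  1.1] t 34.55
row [0.002, 0.003, -0.0, 0.379, 0.001, -0.252] nrows 2.2 bad 0 q [0.42, 0.61, 1.59, -0.82, 1.41, 0.68] -> [531.3  70.4 107. ]
row [0.002, 0.003, -0.0, 0.529, 0.001, -0.253] nrows 0.7 bad 0 q [0.36, 0.63, 1.63, -0.86, 1.33, 0.71] -> [534.   36.1  78.1]
row [0.002, 0.003, -0.0, 0.612, 0.001, -0.254] nrows 0.4 bad 0 q [0.33, 0.65, 1.65, -0.88, 1.28, 0.72] -> [535.5  17.   62. ]
```

```bash
python3 -m handwheel '[[0.002,0.003,0,0.18,0,-0.125,0.65],[0.002,0.003,0,0.379,0.001,-0.252,0.65],[0.002,0.003,0,0.379,0.001,-0.252,0.65],[0.002,0.003,0,0.379,0.001,-0.252,0.65]]' 8; python3 - <<'E'
from lib import *
R2=rackR(1,40); d2=R2.as_matrix()[:,0]; t2=S+up*(42+10)+RY*7
plan((t2-25*d2,R2),(t2,R2))
im=camera("top"); cv2.imwrite(f"pics/t23.png",cv2.resize(im[160:230,250:350,::-1],None,fx=5.5,fy=5.5,interpolation=cv2.INTER_CUBIC))
E
```

```text
clock: 35.05
eef_pos: [531.3, 70.5, 107.2]
eef_rot: [0.001, 0.699, -1.493]
wrist_force: [0.1, 0.0, 1.3]
finger_gap: 61.2
now [531.3  70.5 107.2] gap 61.2 F [0.1 0.  1.3] t 35.05
row [-0.0, -0.0, -0.0, 0.151, 0.0, -0.0] nrows 0.7 bad 0 q [0.36, 0.63, 1.63, -0.86, 1.33, 0.71] -> [534.   36.1  78.1]
row [-0.0, -0.0, -0.0, 0.234, 0.0, -0.0] nrows 0.4 bad 0 q [0.33, 0.65, 1.65, -0.88, 1.28, 0.72] -> [535.5  17.   62. ]
```

View pics/t23.png

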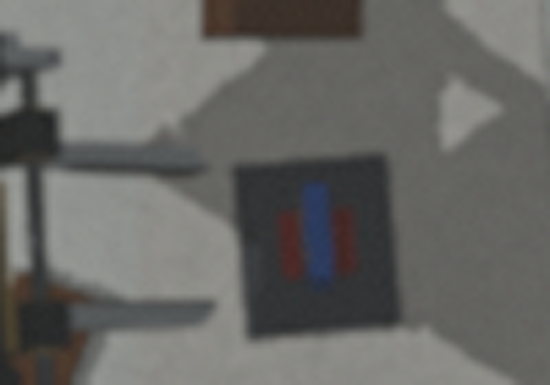

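The fingers straddle it symmetrically again. Advance and grip.

```bash
python3 -m handwheel '[[0,0,0,0.08,0,0,0.65],[0,0,0,0.151,0,0,0.65],[0,0,0,0.195,0,0,0.65],[0,0,0,0.234,0,0,0.65],[0,0,0,0.234,0,0,0.65],[0,0,0,0.234,0,0,0.58],[0,0,0,0.234,0,0,0.54],[0,0,0,0.234,0,0,0.52],[0,0,0,0.234,0,0,0.5],[0,0,0,0.234,0,0,0.48],[0,0,0,0.234,0,0,0.46],[0,0,0,0.234,0,0,0.44]]' 8; python3 -m handwheel '[[0,0,0,0,0,0,0.44],[0,0,0,0,0,0,0.44]]' 8;  python3 -m handwheel '[[0,0,0,-0.02,0,0.023,0.44],[0,0,0,-0.05,0,0.06,0.44],[0,0,0,-0.097,0.001,0.115,0.44],[0,0,0,-0.18,0.001,0.21,0.44],[0,0,0,-0.257,0.002,0.306,0.44],[0,0,0,-0.257,0.002,0.306,0.44],[0,0,0,-0.257,0.002,0.306,0.44]]' 8; python3 - <<'E'
from lib import *
for nm,(x0,y0,x1,y1) in(("scene",(280,80,440,200)),):
    im=camera(nm); cv2.imwrite(f"pics/{nm}24.png",cv2.resize(im[y0:y1,x0:x1,::-1],None,fx=4.5,fy=4.5,interpolation=cv2.INTER_CUBIC))
e=-WY; Rt=flat(1,40,e); t=PL[1]+e*11.5+up*13.5
plan((t+up*110,Rt),(t+up*30,Rt),(t+up*2,Rt))
E
```

```text
clock: 36.6
eef_pos: [536.1, 17.4, 63.1]
eef_rot: [0.004, 0.7, -1.491]
wrist_force: [-2.4, 0.3, 1.4]
finger_gap: 46.1
clock: 36.85
eef_pos: [536.1, 17.4, 63.1]
eef_rot: [0.004, 0.7, -1.491]
wrist_force: [-0.2, -0.1, 1.1]
finger_gap: 45.8
clock: 37.72
eef_pos: [536.1, 17.2, 183.1]
eef_rot: [0.004, 0.7, -1.491]
wrist_force: [-0.1, 0.7, -2.0]
finger_gap: 46.0
now [536.   17.2 182.5] gap 45.6 F [ 0.4  0.  -1. ] t 37.775
row [0.003, 0.499, -0.001, 0.612, -0.164, 0.41] nrows 8.4 bad 0 q [-0.69, 0.6, 1.37, 0.49, 1.68, -0.83] -> [ 503.8 -205.6  158.5]
row [0.003, 0.499, -0.001, 0.783, -0.165, 0.206] nrows 1.3 bad 0 q [-0.69, 0.7, 1.41, 0.49, 1.55, -0.9] -> [ 503.8 -205.6   78.5]
row [0.003, 0.499, -0.001, 0.843, -0.165, 0.135] nrows 0.4 bad 0 q [-0.69, 0.74, 1.42, 0.49, 1.51, -0.92] -> [ 503.8 -205.6   50.5]
```

View pics/scene24.png

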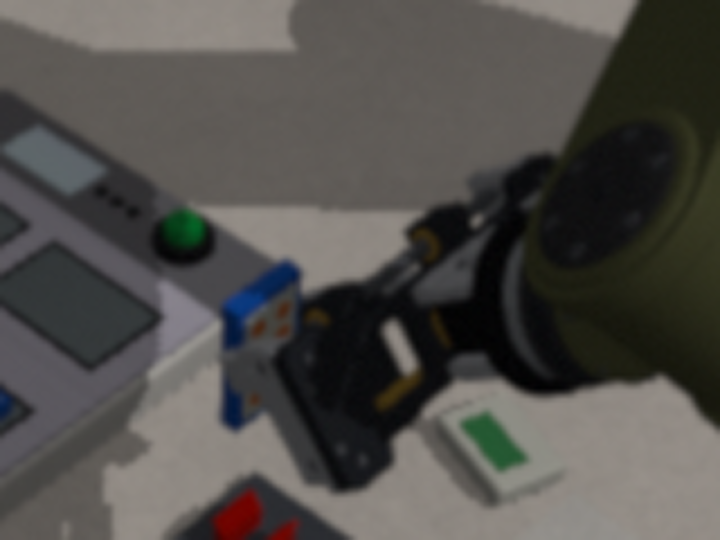

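```bash
python3 -m handwheel '[[0,0.055,0,0.068,-0.018,0.046,0.44],[0.001,0.11,0,0.136,-0.036,0.091,0.44],[0.001,0.165,0,0.204,-0.055,0.137,0.44],[0.001,0.22,0,0.272,-0.073,0.182,0.44],[0.002,0.275,0,0.34,-0.091,0.228,0.44],[0.002,0.33,0,0.408,-0.109,0.273,0.44],[0.002,0.385,-0.001,0.476,-0.128,0.319,0.44],[0.003,0.44,-0.001,0.544,-0.146,0.364,0.44],[0.003,0.499,-0.001,0.612,-0.164,0.41,0.44],[0.003,0.499,-0.001,0.612,-0.164,0.41,0.44],[0.003,0.499,-0.001,0.612,-0.164,0.41,0.44]]' 8; python3 - <<'E'
from lib import *
for nm,(x0,y0,x1,y1) in(("scene",(200,40,360,200)),("top",(330,110,480,240))):
    im=camera(nm); cv2.imwrite(f"pics/{nm}25.png",cv2.resize(im[y0:y1,x0:x1,::-1],None,fx=3.7,fy=3.7,interpolation=cv2.INTER_CUBIC))
e=-WY; Rt=flat(1,40,e); t=PL[1]+e*11.5+up*13.5
plan((t+up*40,Rt),(t+up*7,Rt),(t+up*2,Rt))
E
```

```text
clock: 39.15
eef_pos: [503.7, -205.3, 157.6]
eef_rot: [-3.139, 0.875, 1.641]
wrist_force: [-0.1, 1.4, -1.3]
finger_gap: 46.1
now [ 504.1 -204.7  158.8] gap 45.9 F [ 0.6  0.4 -0.9] t 39.25
row [0.0, 0.001, 0.0, 0.178, -0.001, 0.152] nrows 1.1 bad 0 q [-0.69, 0.69, 1.41, 0.49, 1.57, -0.89] -> [ 503.8 -205.6   88.5]
row [0.0, 0.001, 0.0, 0.263, -0.001, 0.223] nrows 0.5 bad 0 q [-0.69, 0.73, 1.42, 0.49, 1.52, -0.91] -> [ 503.8 -205.6   55.5]
row [0.0, 0.001, 0.0, 0.275, -0.001, 0.233] nrows 0.1 bad 0 q [-0.69, 0.74, 1.42, 0.49, 1.51, -0.92] -> [ 503.8 -205.6   50.5]
```

View pics/scene25.png

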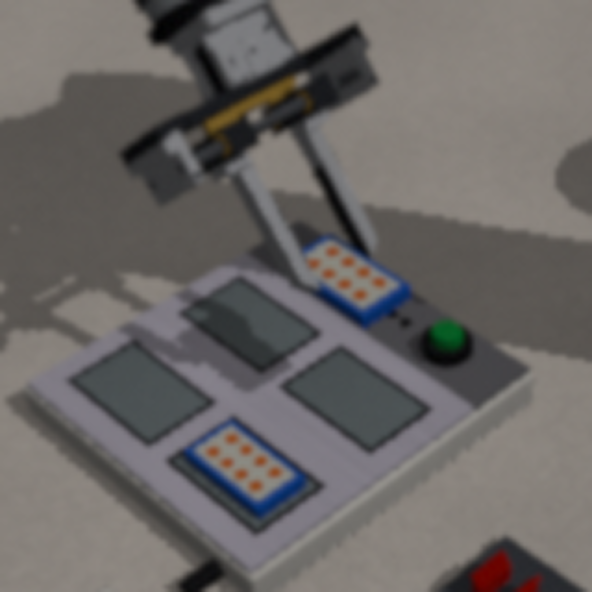

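Cassette A is level, sample face up, over place 1. Lowering.

```bash
python3 -m handwheel '[[0,0.001,0,0.09,-0.001,0.077,0.44],[0,0.001,0,0.178,-0.001,0.152,0.44],[0,0.001,0,0.22,-0.001,0.187,0.44],[0,0.001,0,0.263,-0.001,0.223,0.44],[0,0.001,0,0.275,-0.001,0.233,0.44],[0,0.001,0,0.275,-0.001,0.233,0.44],[0,0.001,0,0.275,-0.001,0.233,0.44]]' 8; python3 -m handwheel '[[0,0,0,0.002,0,0.001,0.44],[0,0,0,0.002,0,0.001,0.44]]' 8
```

```text
clock: 40.12
eef_pos: [504.2, -205.8, 51.4]
eef_rot: [3.14, 0.873, 1.639]
wrist_force: [-0.5, -0.2, -0.5]
finger_gap: 45.9
clock: 40.38
eef_pos: [504.3, -205.7, 51.0]
eef_rot: [3.139, 0.874, 1.639]
wrist_force: [0.0, -0.4, -0.7]
finger_gap: 46.2
```

```bash
python3 -m handwheel '[[0,0,0,0.002,0,0.002,0.44],[0,0,0,0.002,0,0.002,0.44]]' 8; python3 -m handwheel '[[0,0,0,0.002,0,0.002,0.44],[0,0,0,0.002,0,0.002,0.44]]' 8;
```

```text
clock: 40.62
eef_pos: [504.3, -205.8, 50.1]
eef_rot: [3.139, 0.874, 1.639]
wrist_force: [0.3, -1.2, -0.4]
finger_gap: 45.7
clock: 40.88
eef_pos: [504.3, -205.9, 49.8]
eef_rot: [3.139, 0.873, 1.638]
wrist_force: [-1.3, 0.7, 4.4]
finger_gap: 45.8
```

Touchdown, at 4 N. Release and retreat.

```bash
python3 -m handwheel '[[0,0,0,-0.001,0,-0.001,0.44],[0,0,0,-0.001,0,-0.001,0.5],[0,0,0,-0.001,0,-0.001,0.54],[0,0,0,-0.001,0,-0.001,0.58],[0,0,0,-0.001,0,-0.001,0.64],[0,0,0,-0.001,0,-0.001,0.64]]' 8; python3 -m handwheel '[[0,0,0,-0.07,0,0,0.64],[0,0,0,-0.14,0,0,0.64],[0,0,0,-0.2,0,0,0.64],[0,0,0,-0.35,0.001,-0.13,0.5],[0,0,0,-0.507,0.001,-0.256,0.2],[0,0,0,-0.507,0.001,-0.256,0],[0,0,0,-0.507,0.001,-0.256,0]]' 8; python3 - <<'E'
from lib import *
see(26)
n="top"
im=camera(n); h=cv2.cvtColor(im,cv2.COLOR_RGB2HSV); H,Sa,V=h[...,0],h[...,1],h[...,2]
m=(H<20)&(Sa>110)&(V>60); k=np.zeros_like(m);k[150:232,350:455]=m[150:232,350:455]
P=px2plane(n,[c for b,s,c in blobs(k,2)],47)[:,:2]; print(len(P))
for i in(1,3):
    Q=P[np.linalg.norm(P-PL[i][:2],axis=1)<50]; print(i,len(Q),Q.mean(0),PL[i][:2]); w,v=np.linalg.eigh(np.cov(Q.T)); print(np.degrees(np.arctan2(v[1,1],v[0,1])))
cv2.imwrite("pics/t26c.png",cv2.resize(im[140:270,340:470,::-1],None,fx=4.5,fy=4.5,interpolation=cv2.INTER_CUBIC))
E
```

```text
clock: 41.62
eef_pos: [504.3, -205.8, 50.2]
eef_rot: [3.139, 0.873, 1.639]
wrist_force: [1.1, -0.7, 0.5]
finger_gap: 60.2
clock: 42.5
eef_pos: [506.8, -244.5, 215.5]
eef_rot: [3.14, 0.873, 1.639]
wrist_force: [0.1, 0.2, -0.8]
finger_gap: 23.7
scene 12 [599.  129.8] 1208 [-247.6  336.8] 86.6 [ 70.8 253.1]
scene 47 [599.  129.8] 1208 [-191.9  341. ] 86.6 [ 67.5 241.3]
scene 12 [296.5 150.3] 133 [ 494.8 -202.9] 112.8 [ 43.2 105.3]
scene 47 [296.5 150.3] 133 [ 515.9 -173.5] 112.8 [ 41.2 100.4]
scene 12 [267.5 169.5] 167 [ 602.5 -197.6] 102.4 [ 65.1 104.5]
scene 47 [267.5 169.5] 167 [ 618.6 -168.5] 102.4 [62.1 99.6]
scene 12 [267.3 252.1] 162 [757.5  14.5] 64.0 [27.3 35.4]
scene 47 [267.3 252.1] 162 [766.4  33.8] 64.0 [26.1 33.8]
top 12 [283.4 105.9] 74 [817.3  81.5] 90.2 [24.2 25. ]
top 47 [283.4 105.9] 74 [807.2  79.7] 90.2 [23.6 24.4]
top 12 [378.  177.6] 121 [ 612.5 -189. ] 94.8 [ 63.5 114.8]
top 47 [378.  177.6] 121 [ 607.5 -184. ] 94.8 [ 61.9 112. ]
top 12 [381.6 215.5] 515 [ 505.  -198.3] 93.5 [47.  86.8]
top 47 [381.6 215.5] 515 [ 502.8 -193.1] 93.5 [45.8 84.6]
16
1 8 [ 502.86556628 -193.33060714] [ 503.  -194.1]
93.36005395440029
3 8 [ 611.6407564  -185.03284064] [ 612.5 -186.3]
94.199579742486
```

View pics/scene26.png

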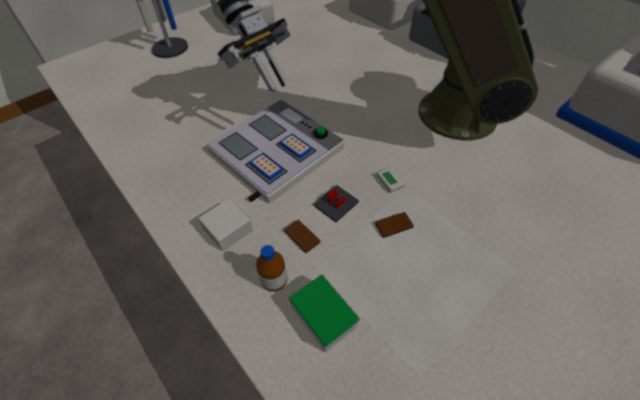

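View pics/t26c.png

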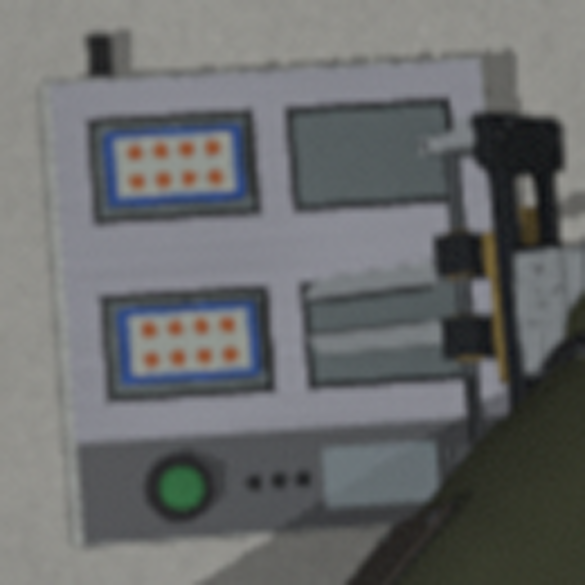

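Both cassettes sit centred, sample face up, in places 1 and 3 (within 2 mm and 1°), and no other blue cassettes are in view. Next is the button, so I'll triangulate its top.

```bash
python3 - <<'E'
from lib import *
C={}
for n,(x0,y0,x1,y1) in (("top",(365,235,395,262)),("scene",(308,118,334,142))):
    im=camera(n); h=cv2.cvtColor(im,cv2.COLOR_RGB2HSV); H,Sa,V=h[...,0],h[...,1],h[...,2]
    m=(H>45)&(H<80)&(Sa>90)&(V>40); k=np.zeros_like(m);k[y0:y1,x0:x1]=m[y0:y1,x0:x1]
    b,s,c=max(blobs(k,10),key=lambda t:t[1][4]); print(n,c,s); C[n]=c
for z in(35,40,45,50,55): print(z,px2plane("top",C["top"],z)[0].round(1),px2plane("scene",C["scene"],z)[0].round(1))
Wx=np.array([WY[1],-WY[0],0])
for j in(Wx,-Wx,WY,-WY):
    Rt=tool(-up,j); plan(([413,-189,130],Rt),([413,-189,60],Rt))
im=camera("scene"); cv2.imwrite("pics/b.png",cv2.resize(im[105:155,290:350,::-1],None,fx=10,fy=10,interpolation=cv2.INTER_CUBIC))
E
```

```text
top [379.88311688 247.94805195] [375 244  11   9  77]
scene [320.63492063 129.88888889] [316 126  10   9  63]
35 [ 414.7 -189.7   35. ] [ 401.6 -202.5   35. ]
40 [ 414.7 -188.9   40. ] [ 405.4 -198.2   40. ]
45 [ 414.7 -188.2   45. ] [ 409.1 -193.8   45. ]
50 [ 414.7 -187.5   50. ] [ 412.9 -189.5   50. ]
55 [ 414.7 -186.8   55. ] [ 416.6 -185.2   55. ]
now [ 506.9 -244.4  215.2] gap 3.2 F [ 0.4 -0.1  0.7] t 42.75
row [0.0, -0.222, -0.0, 0.35, -0.299, 0.025] nrows 3.7 bad 0 q [-0.51, 0.18, 1.88, -0.0, 1.08, -0.58] -> [ 413. -189.  130.]
row [0.0, -0.222, -0.0, 0.528, -0.299, 0.175] nrows 1.1 bad 0 q [-0.51, 0.29, 1.93, -0.0, 0.92, -0.58] -> [ 413. -189.   60.]
now [ 506.9 -244.4  215.2] gap 3.2 F [ 0.4 -0.1  0.7] t 42.75
row [-0.939, 0.0, -0.342, 0.35, -0.299, 0.025] nrows 16.8 bad 4 q [-0.55, 0.54, 1.36, 0.07, 1.73, -2.25] -> [ 413. -189.  130.]
row [-0.939, 0.0, -0.342, 0.528, -0.299, 0.175] nrows 1.1 bad 8 q [-0.55, 0.54, 1.36, 0.07, 1.73, -2.25] -> [ 413. -189.   60.]
now [ 506.9 -244.4  215.2] gap 3.2 F [ 0.4 -0.1  0.7] t 42.75
row [-0.477, -0.174, -0.174, 0.35, -0.299, 0.025] nrows 9.0 bad 0 q [-0.51, 0.18, 1.88, -0.0, 1.08, -2.15] -> [ 413. -189.  130.]
row [-0.477, -0.174, -0.174, 0.528, -0.299, 0.175] nrows 1.1 bad 0 q [-0.51, 0.29, 1.93, -0.0, 0.92, -2.15] -> [ 413. -189.   60.]
now [ 506.9 -244.4  215.2] gap 3.2 F [ 0.4 -0.1  0.7] t 42.75
row [0.478, -0.174, 0.174, 0.35, -0.299, 0.025] nrows 9.0 bad 0 q [-0.51, 0.18, 1.88, 0.0, 1.08, 0.99] -> [ 413. -189.  130.]
row [0.478, -0.174, 0.174, 0.528, -0.299, 0.175] nrows 1.1 bad 0 q [-0.51, 0.29, 1.93, -0.0, 0.92, 0.99] -> [ 413. -189.   60.]
```

View pics/b.png

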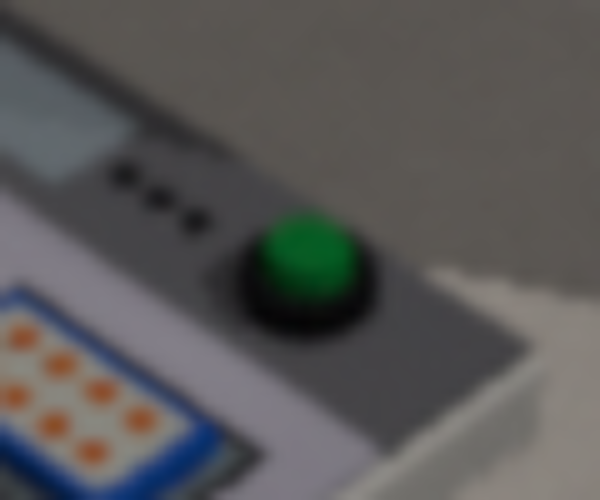

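```bash
python3 -m handwheel '[[0,-0.056,0,0.09,-0.075,0.006,0],[0,-0.111,0,0.175,-0.15,0.012,0],[0,-0.167,0,0.26,-0.22,0.02,0],[0,-0.222,0,0.35,-0.297,0.025,0],[0,-0.222,0,0.35,-0.297,0.025,0],[0,-0.222,0,0.35,-0.297,0.025,0]]' 10; python3 - <<'E'
from lib import *
Wx=np.array([WY[1],-WY[0],0]); Rt=tool(-up,Wx)
plan(([414.3,-187.5,75],Rt))
E
```

```text
clock: 43.55
eef_pos: [414.5, -189.3, 130.7]
eef_rot: [2.307, 1.569, 0.806]
wrist_force: [1.0, -0.5, -0.9]
finger_gap: 0.4
now [ 414.5 -189.3  130.7] gap 0.4 F [ 1.  -0.5 -0.9] t 43.55
row [0.0, -0.0, -0.001, 0.186, -0.0, -0.006] nrows 0.9 bad 0 q [-0.51, 0.27, 1.92, -0.0, 0.95, -0.57] -> [ 414.3 -187.5   75. ]
```

```bash
python3 -m handwheel '[[0,0,0,0.1,0,-0.006,0],[0,0,0,0.17,0,-0.006,0],[0,0,0,0.21,0,-0.006,0],[0,0,0,0.21,0,-0.006,0],[0,0,0,0.21,0,-0.006,0]]' 10; python3 - <<'E'
from lib import *
for nm,(x0,y0,x1,y1) in(("scene",(270,70,370,160)),("top",(340,200,420,275))):
    im=camera(nm); cv2.imwrite(f"pics/{nm}27.png",cv2.resize(im[y0:y1,x0:x1,::-1],None,fx=6,fy=6,interpolation=cv2.INTER_CUBIC))
E
```

```text
clock: 44.18
eef_pos: [415.0, -187.8, 68.4]
eef_rot: [1.955, 1.568, 0.454]
wrist_force: [1.3, -0.6, 0.2]
finger_gap: 0.6
```

View pics/scene27.png

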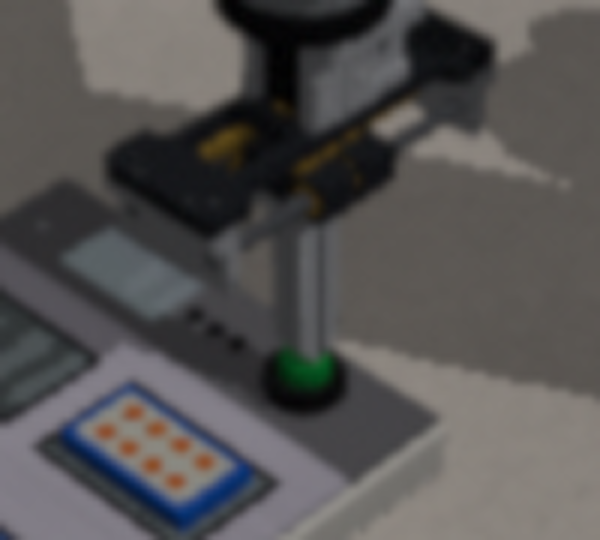

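The shut fingertips are right over the button. Press in small steps, watching the force.

```bash
python3 -m handwheel '[[0,0,0,0.01,0,0,0],[0,0,0,0.02,0,0,0],[0,0,0,0.03,0,0,0],[0,0,0,0.03,0,0,0]]' 10; python3 -m handwheel '[[0,0,0,0.007,0,0,0],[0,0,0,0.013,0,0,0],[0,0,0,0.013,0,0,0]]' 10
```

```text
clock: 44.78
eef_pos: [415.2, -187.8, 59.5]
eef_rot: [1.726, 1.567, 0.225]
wrist_force: [1.8, 0.1, 4.0]
finger_gap: 0.4
clock: 45.15
eef_pos: [415.5, -188.0, 58.2]
eef_rot: [1.532, 1.567, 0.031]
wrist_force: [-16.1, 6.9, 48.5]
finger_gap: 0.9
```

The force jumped to 48 N, so the button has bottomed out and was fully pressed. Lifting off at once.

```bash
python3 -m handwheel '[[0,0,0,-0.01,0,0,0],[0,0,0,-0.05,0,0,0],[0,0,0,-0.2,0,0,0],[0,0,0,-0.4,0,0,0],[0,0,0,-0.5,0,0,0],[0,0,0,-0.5,0,0,0],[0,0,0,-0.5,0,0,0]]' 10; python3 -c "
from lib import *
plan(([350,50,300],R.from_euler('xyz',telemetry.read_state()['eef_rot'])))"
```

```text
clock: 46.02
eef_pos: [414.5, -187.8, 207.2]
eef_rot: [1.843, 1.568, 0.342]
wrist_force: [0.1, -0.9, -0.2]
finger_gap: 0.3
now [ 414.5 -187.8  207.2] gap 0.3 F [ 0.1 -0.9 -0.2] t 46.025
row [0.0, 0.0, 0.0, -0.309, -0.158, -0.806] nrows 4.2 bad 0 q [0.04, -0.22, 1.86, 0.0, 1.5, -0.03] -> [350.  50. 300.]
```

```bash
python3 -m handwheel '[[0,0,0,-0.15,-0.04,-0.2,0],[0,0,0,-0.309,-0.08,-0.4,0],[0,0,0,-0.309,-0.12,-0.6,0],[0,0,0,-0.309,-0.158,-0.806,0],[0,0,0,-0.309,-0.158,-0.806,0],[0,0,0,-0.309,-0.158,-0.806,0]]' 10; python3 - <<'E'
from lib import *
n="top"
im=camera(n); cv2.imwrite("pics/top28.png",im[:,:,::-1]); h=cv2.cvtColor(im,cv2.COLOR_RGB2HSV); H,Sa,V=h[...,0],h[...,1],h[...,2]
m=(H<20)&(Sa>110)&(V>60); k=np.zeros_like(m);k[150:232,350:455]=m[150:232,350:455]
P=px2plane(n,[c for b,s,c in blobs(k,2)],47)[:,:2]; print(len(P))
for i in(1,3):
    Q=P[np.linalg.norm(P-PL[i][:2],axis=1)<50]; print(i,len(Q),Q.mean(0),PL[i][:2])
cv2.imwrite("pics/scene28.png",camera("scene")[:,:,::-1])
E
```

```text
clock: 46.78
eef_pos: [349.6, 50.9, 299.1]
eef_rot: [2.203, 1.569, 0.706]
wrist_force: [-0.2, -0.4, 0.1]
finger_gap: 0.2
16
1 8 [ 502.86556628 -193.33060714] [ 503.  -194.1]
3 8 [ 611.6407564  -185.03284064] [ 612.5 -186.3]
```

View pics/scene28.png

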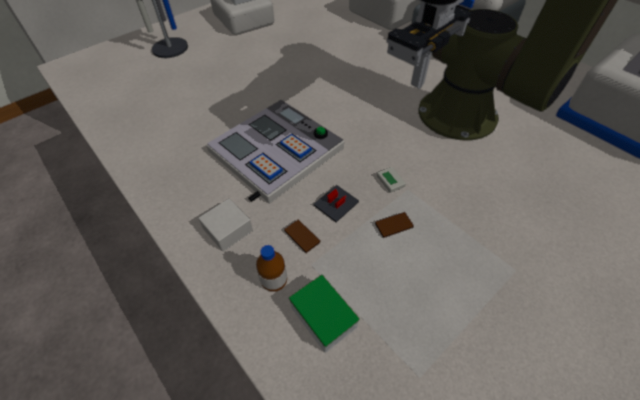

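View pics/top28.png

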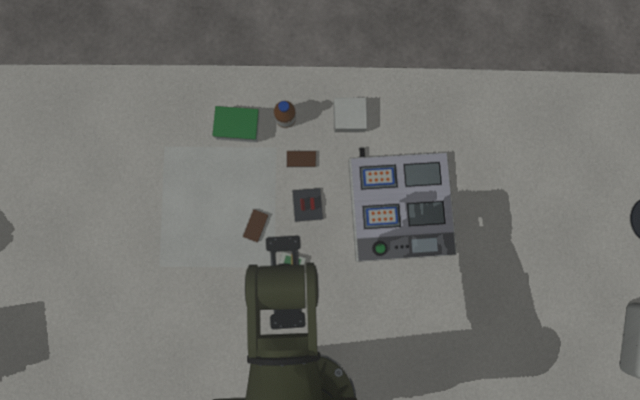

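Both cassettes lie in their places (top view (378,177) and (381,216)), the other items are unmoved, the button is back up and the arm is clear. Handing in.

```bash
python3 -c "
from cell import order; print(order.sign_off())"
```

```text
the job is handed in; nothing more can be done
None
```

I turned over both blue cassettes on the bench (there was no third), laid them sample face up on the warming plate, pressed the start button, and handed the job in at about 47 s. I don't have the verdict, since the hand-in reports none.

**Cassettes:** Each one went through the red rack to change grip. They lie in places 1 and 3. In the last top view, all eight spots show on each. The centres are about 0.8 mm and 1.5 mm from the place centres, and at placing the lengths were within about 1° of the marking. The grip was set at 8 N throughout, and the wrist force stayed under about 10 N while setting them down. Force at the fingers themselves is not measured directly.

**Start button:** The wrist read 4 N, then jumped to 48.5 N at the end of the press. I take that as the button reaching its hard stop, because its travel can't be read directly. The push was harder than intended: the fingertips briefly put more than 40 N on the button. The 40 N limit is worded for the arm and gripper body, so I don't expect this to count, but I can't confirm it.

**Other items:** The other bench items look unmoved by eye in the last pictures, except the timer, which the arm partly hides in the top view. The arm ended clear of everything.

**Measurements that disagreed:**
- The two cameras differed by 2–4 mm on where the cassettes lay, so I used averages.
- Over the rack, the top view put the first cassette about 1.5 mm off where the arm's reading put it. I shifted it about 0.7 mm, and both cassettes then went in freely.

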